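Fish out the flask spacers and stack the flask

TASK

Some spacer frames of the small denture flask have slipped into the gap between the scaler unit and the ultrasonic cleaner: first fish every one of them out onto the open bench with the flask hook, keeping the gripper's fingers off them while they are in the gap. Then stack the whole flask squarely in the nest between its corner angles: base first, open side up, then every spacer frame there is on this bench, then the lid on top with its ribs up. Leave the hook lying flat on its rubber mat, handle and tip both on the mat, and do not disturb the bottles, box and dish standing around.

Things in the scene. Friction and masses are not known exactly. Their poses are not given: they have to be found in the camera images.
- units: fixed white scaler unit (its x -140 to -35 mm, 100 mm high) and steel ultrasonic cleaner (x 35 to 185 mm, 154 mm high) with a 70 mm gap between. Origin on the bench, mid-mouth of the gap; +y runs into the gap, 211 mm long, its far end closed by a black power brick. Open only above and at the mouth. Frames in it lie flat, long side along it
- nest: fixed steel nest: bed plate 120 x 100 x 6 mm with four corner angles rising to 82 mm above the bench round a pocket of 84 (its x) x 64 mm (its y) for the 80 x 60 mm parts. Angle legs are 20 mm long, 6 mm thick: the sides are open in the middle for fingers (56 mm on the long sides). Origin: centre of its underside
- nest_bed (a point): centre of the nest's bed surface, 6 mm above the bench, axes as the nest
- base: base of the flask: open-topped cast-aluminium box with some plaster in it, 80 mm (its x) by 60 mm (its y) by 34 mm high, walls 9 mm, 0.30 kg; origin at the centre of its underside, z up out of its open side
- spacer1: one of two or three identical flask spacers present: a flat cast-aluminium frame 80 (its x) x 60 (y) x 12 mm high, bars 10 mm wide round an open middle of 60 x 40 mm, 0.10 kg, the same either way up; origin at its centre, 6 mm above its underside. If present it starts deep in the gap
- spacer2: one of two or three identical flask spacers present: a flat cast-aluminium frame 80 (its x) x 60 (y) x 12 mm high, bars 10 mm wide round an open middle of 60 x 40 mm, 0.10 kg, the same either way up; origin at its centre, 6 mm above its underside. If present it starts in the gap near its mouth
- spacer3: one of two or three identical flask spacers present: a flat cast-aluminium frame 80 (its x) x 60 (y) x 12 mm high, bars 10 mm wide round an open middle of 60 x 40 mm, 0.10 kg, the same either way up; origin at its centre, 6 mm above its underside. If present it starts on the open bench
- lid: lid of the flask: solid aluminium plate 80 mm (its x) by 60 mm (its y) by 12 mm thick with two low ribs (60 mm long, 5 mm high) lengthwise on its top, 0.17 kg; origin at the centre of its underside, z up through the ribs
- hook: flask hook, 0.13 kg: flat wooden handle 100 (its x) x 32 (y) x 24 mm high (z), origin at the centre of its underside. From its +x end a 6 mm steel rod runs along +x, axis 18 mm above the underside, and at x = 230 mm bends straight down, its tip level with the handle's underside. It lies on handle and tip, balance point near x = 50 mm
- hook_tip (a point): the lowest point of the hook's bent-down end, 230 mm along +x from the hook's origin, level with the handle's underside
- mat: fixed rubber mat 340 mm (its x) by 110 mm (its y), 2 mm thick, on which the hook lies; origin at the centre of its underside
- spray_bottle: bystander: standing white bottle, 60 mm across, 170 mm high; origin under its centre
- cement_box: bystander: cardboard box 100 x 60 x 60 mm; origin under its centre
- dropper: bystander: small amber bottle 38 mm across, 85 mm high; origin under its centre
- dish: bystander: steel bowl 90 mm across, 35 mm high; origin under its centre
Things that resemble listed ones, but are neither listed nor needed, are in the scene too. What is shaped like the spacer2 but brown, turquoise or yellow is not meant.

How it is judged (in metres and radians):
On the way, in this order (a step that is already met when the one before it is completed fails the run):
1. the hook pulls on a spacer frame lying in the gap (((contact force between hook and spacer1 above 0.05 N and y of spacer1 in the frame of units above 0.015 m) or (contact force between hook and spacer2 above 0.05 N and y of spacer2 in the frame of units above 0.015 m))), for 0.1 s.
2. every spacer frame is out of the gap, on the open bench (y of each of spacer1, spacer2 in the frame of units below -0.035 m), for 0.2 s.
3. the base sits squarely on the bed of the nest (horizontal distance between base and nest_bed below 0.006 m and z of base in the frame of nest_bed between -0.003 and 0.004 m and angle between the x axis of base and the x axis of nest, either way round below 0.08 rad and angle between the z axis of base and the z axis of nest, either way round below 0.06 rad and angle between base's own z axis and vertical below 0.1 rad), for 0.2 s.
4. every spacer frame lies squarely on the base in the nest (all of step 3 and horizontal distance between each of spacer1, spacer2, spacer3 and nest_bed below 0.006 m and z of spacer1 in the frame of nest_bed between 0.036 and 0.069 m and angle between the x axis of each of spacer1, spacer2, spacer3 and the x axis of nest, either way round below 0.08 rad and angle between the z axis of each of spacer1, spacer2, spacer3 and the z axis of nest, either way round below 0.06 rad and z of spacer2 in the frame of nest_bed between 0.036 and 0.069 m and z of spacer3 in the frame of nest_bed between 0.036 and 0.069 m), for 0.2 s.
5. the lid lies squarely on top of the frames (all of step 4 and horizontal distance between lid and nest_bed below 0.006 m and z of lid in the frame of nest_bed between 0.054 and 0.075 m and angle between the x axis of lid and the x axis of nest, either way round below 0.08 rad and angle between the z axis of lid and the z axis of nest, either way round below 0.06 rad and angle between lid's own z axis and vertical below 0.1 rad), for 0.2 s.
At the end, for the whole second after the job is handed in: Base, all frames present, lid stacked in that order in the nest: each within 6 mm of its centre, flat within 0.06 rad, turned within 0.08 rad of the nest (half turn the same), base on the bed within 4 mm, base and lid right way up; hook flat, handle centre and tip over its mat; all at rest (all of step 5 and x of hook in the frame of mat between -0.17 and 0.17 m and y of hook in the frame of mat between -0.055 and 0.055 m and x of hook_tip in the frame of mat between -0.17 and 0.17 m and y of hook_tip in the frame of mat between -0.055 and 0.055 m and z of hook in the frame of mat below 0.012 m and angle between hook's own z axis and vertical below 0.1 rad and linear speed of each of base, lid, hook, spacer1, spacer2, spacer3 below 0.03 m/s); the robot touches nothing.
It fails at once if the gripper touches a spacer frame that lies in the gap ((contact force between the fingers and spacer1 above 0.5 N and y of spacer1 in the frame of units above 0.015 m) or (contact force between the fingers and spacer2 above 0.5 N and y of spacer2 in the frame of units above 0.015 m)).
It fails at once if a bystander (bottle, box, dropper, dish) is displaced by more than 30 mm (distance of any of spray_bottle, cement_box, dropper, dish from where it was at the start of the episode above 0.03 m).
Of spacer1, spacer2, spacer3 only 2 to 3 are there at a start; the rules pass over those that are not, and their reading is None.
At some moment in a run one of lid, hook may be knocked a few centimetres aside while the robot is not near it.
Once in a run the grip may slacken for a moment while it holds something.
It also fails if it takes over 210 s, if anything falls off the work surface, if the arm or the gripper's body presses on something with over 40 N, if the wrist force passes 120 N, or if a joint passes its speed limit or range.

ROBOT

A 7-joint arm with a two-finger parallel gripper is mounted at the origin on the work surface. World frame = base frame: x ahead of the robot, y to its left, z up, the work surface at z = 0. Lengths are in m, angles in degrees, forces in N, time in s.
With the tool pointing down it reaches from about 0.425 to 0.875 m from the base axis. Payload 4.7 kg.
Tool frame: the origin (TCP) lies on the mounting face of the last link; the fingertips stand 182 mm ahead of it and the grasp point (between the pads) lies env.grip_depth ahead of it (env.grip_depth is the distance from the TCP to the grasp point, in m); x points along the fingers, y is the direction in which the jaws open and shut, and the axes are right-handed (so a half turn about x gives the same grasp; the last joint's range is limited). The gripper opens to 87 mm and grips with 3 to 60 N. Pads are 19 mm wide; open, the fingers measure 117 mm over their backs; the gripper's body (75 mm by 190 mm) begins 51 mm behind the grasp point.
Start: joints at [68.245, 18.392, -4.016, 83.108, 1.295, 78.541, -3.26], TCP at [0.249, -0.6, 0.405] pointing down, gripper open.
Joint ranges: [-163.93, 163.93], [-17.29, 119.83], [-79.2, 71.16], [3.27, 140.29], [-89.18, 269.18], [5.43, 117.66], [-154.24, 154.24]. Speed limits (degrees/s): [147.25, 147.25, 180, 180, 180, 180, 180].

INTERFACE

Orientations are given as [roll, pitch, yaw] about the fixed x, y, z axes, in that order (R = Rz(yaw) Ry(pitch) Rx(roll)).
In Python, from cell import sensors, viewer, env gives the robot as it stands.
- The arm moves only by the tool carry_out, never from a script. Its argument "moves" is a list of rows, each a list of 4 numbers: the shift along the world's x, y, z in cm, then the turn about the world's z in rad. In form: [[tx, ty, tz, spin], ...]. A call has 1 to 12 rows; each row shifts and turns the pose as measured when the row begins; what a row does not reach is not made up. A row lasts 1/10 s, in which the tool goes at most 50 mm and 8.59 degrees, less where a joint would pass 70% of its speed; a pose out of reach is approached as far as the arm can. A call with a gripper value outside its range is refused whole. "hand" is the finger opening in cm, from 0 to 8.7, set as the call begins (left out, the last holds). The fingers move at their own pace and stop on an object; "force" is the grip in N (left out, the last holds). Time passes only in rows, so rows that do not move let the fingers close. It gives the time, the measured TCP pose, the force and the opening at its end, in the units of the state.
- sensors.get_obs(): the state, without advancing time (a new reading comes with each control period).
- viewer.read_camera(name): name is "side" or "top" or "wrist"; returns the picture (420x560x3 uint8, red, green, blue); there is no depth.
- viewer.camera_model(name): a dict with "K" (3x3 intrinsics, pixels), "extrinsics" (4x4, takes a point from world to camera coordinates). Camera axes: x right, y down, z forward; pixel columns grow to the right and rows downward; lengths in m; the calibration is good to about 2 mm. A picture is of the moment at which its call begins: read the wrist's pose just before it. camera_model takes no time and is no camera call; for the wrist camera it gives the pose at the moment of the call.
- env.sign_off(): hands the job in, once; it reports no verdict.
The state is a dict: "time_s": time; "qpos": joint angles; "joint_velocities": joint speeds; "effort": joint torques, N m; "tool_pos": TCP position; "tool_rot": TCP orientation; "force": force on the tool from outside, world axes, zero at the start; "wrist_torque": the same for the moment, N m; "grip_width": finger opening in m.
Only numpy, scipy, OpenCV 4.12 (cv2) and the standard library are available. Lean on these libraries where they do the work, as an engineer would, in place of code of your own. Each camera call takes 0.05 s, during which the arm holds its last target. There are 200 camera calls.

## Working session

There is one attempt and no reset: what is moved stays moved. The work goes in short steps, Python scripts to look and compute and a tool call to move; the robot and the scene stay as the last step left them, time stands still between calls to the robot, and variables do not carry over. Pictures are saved under pics/ and viewed, about 12 in all and at most 16, crops included, and the job is handed in when it is done.

Besides the shell and the picture viewer there is one more tool, called after "Request:" in YAML: its name, and indented under it one key for each argument. carry_out: Moves the arm, as the interface text tells. Its arguments: {"type":"object","properties":{"moves":{"type":"array"},"hand":{"type":"number"},"force":{"type":"number"}},"required":["moves"]}

```bash
ls; mkdir -p pics; cat > h.py <<'E'
from cell import sensors, viewer, env
import numpy as np, cv2
def snap(name,fn,crop=None,scale=1):
    m=viewer.camera_model(name); im=viewer.read_camera(name)
    bgr=cv2.cvtColor(im,cv2.COLOR_RGB2BGR); cv2.imwrite('pics/raw_'+fn+'.png',bgr)
    np.savez('pics/'+fn+'.npz',K=m['K'],E=m['extrinsics'])
    if crop: a,b,c,d=crop; bgr=bgr[b:d,a:c]
    cv2.imwrite('pics/'+fn+'.png',cv2.resize(bgr,None,fx=scale,fy=scale,interpolation=cv2.INTER_CUBIC))
def pt(fn,u,v,z):
    d=np.load('pics/'+fn+'.npz');K,E=d['K'],d['E'];R,t=E[:3,:3],E[:3,3]
    c=-R.T@t; r=R.T@np.linalg.inv(K)@[u,v,1]
    return c+r*(z-c[2])/r[2]
def px(fn,p):
    d=np.load('pics/'+fn+'.npz');q=d['K']@(d['E'][:3,:3]@np.array(p)+d['E'][:3,3]);return q[:2]/q[2]
def st():
    o=sensors.get_obs();print({k:np.round(o[k],4).tolist() for k in('time_s','tool_pos','tool_rot','force','grip_width')})
E
python3 - <<'E'
from h import *
st();print(env.grip_depth)
for n in('top','side','wrist'):
    snap(n,n+'0',scale=1.4)
    m=viewer.camera_model(n);E=np.array(m['extrinsics']);print(n,m['K'],(-E[:3,:3].T@E[:3,3]).round(3),E[:3,:3].round(2).tolist())
E
```

```text
pics
{'time_s': 0.0, 'tool_pos': [0.2493, -0.6001, 0.4037], 'tool_rot': [-87.6464, 89.892, 114.9185], 'force': [-0.7128, -0.1425, 0.1008], 'grip_width': 0.087}
0.1635
top [[400.73895444   0.         273.74733273]
 [  0.         400.73895444 213.23062662]
 [  0.           0.           1.        ]] [0.441 0.023 1.25 ] [[-0.01, -1.0, 0.0], [-1.0, 0.0, -0.06], [0.06, -0.0, -1.0]]
side [[487.81313912   0.         280.26903372]
 [  0.         487.81313912 214.07107128]
 [  0.           0.           1.        ]] [0.396 1.009 0.925] [[-0.99, -0.14, 0.0], [-0.09, 0.67, -0.74], [0.1, -0.73, -0.67]]
wrist [[340.55810674   0.         278.08953241]
 [  0.         340.55810674 210.1093554 ]
 [  0.           0.           1.        ]] [ 0.312 -0.574  0.384] [[0.38, -0.92, -0.0], [-0.89, -0.37, 0.25], [-0.24, -0.1, -0.97]]
```

View pics/top0.png

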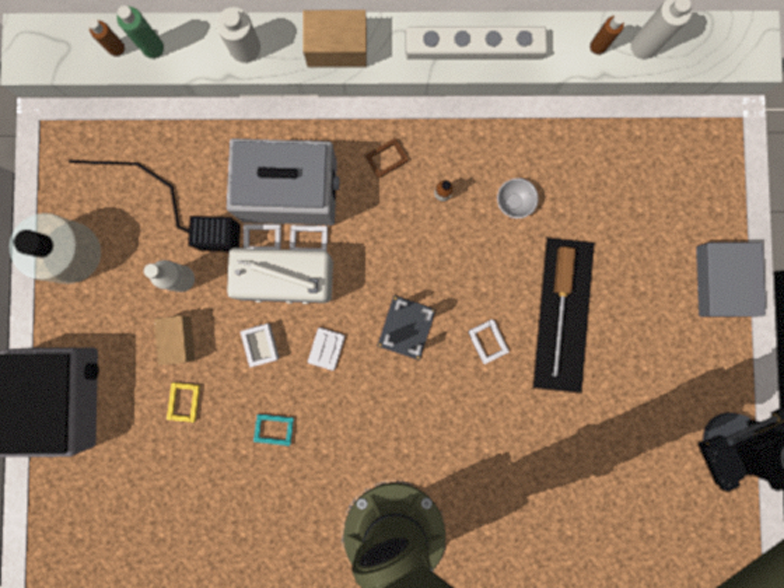

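View pics/side0.png

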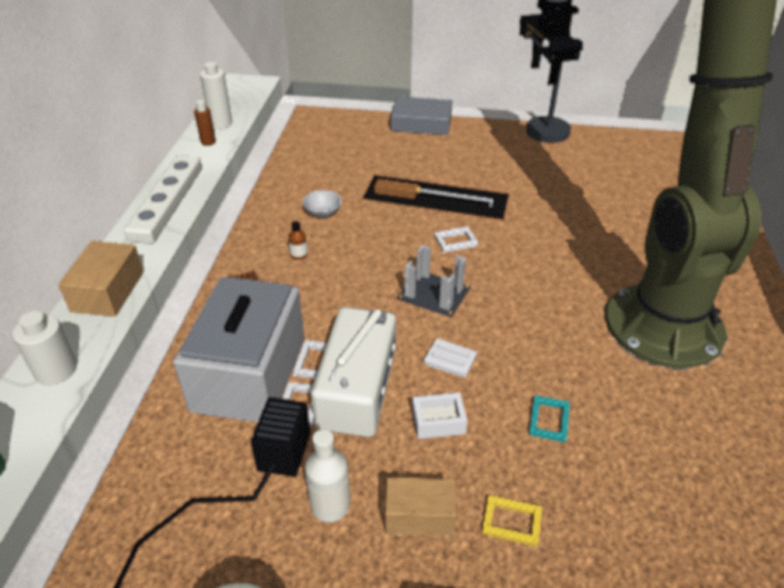

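The top view shows three white frames: two in the gap (262,235) and (309,235), and one on the bench at (489,341). The nest is at (408,326), base (259,345), lid (326,349), and the hook is on the mat with its handle at (565,270) and tip at (555,375). The yellow, turquoise and brown frames are decoys. The side view agrees.

```bash
cat >> h.py <<'E'
from scipy.spatial.transform import Rotation as Ro
def jaw():
    o=sensors.get_obs();R=Ro.from_euler('xyz',o['tool_rot'],degrees=True).as_matrix()
    p=np.array(o['tool_pos'])+R[:,0]*env.grip_depth
    print('t',round(o['time_s'],2),'grasp',p.round(4),'jaw deg',round(np.degrees(np.arctan2(R[1,1],R[0,1])),2),'down',R[:,0].round(3),'F',np.round(o['force'],1),'w',round(o['grip_width'],4));return p
E
python3 - <<'E'
from h import *
jaw()
f='top0'
def P(n,u,v,z): print(n,pt(f,u/1.4,v/1.4,z).round(3))
im=cv2.imread('pics/raw_top0.png');hsv=cv2.cvtColor(im,cv2.COLOR_BGR2HSV)
white=((hsv[...,1]<60)&(hsv[...,2]>130)).astype(np.uint8)
def rect(n,u,v,r,z,m=white):
    u,v,r=[int(a/1.4) for a in(u,v,r)]
    y,x=np.nonzero(m[v-r:v+r,u-r:u+r]);q=np.array([pt(f,a+u-r,b+v-r,z)[:2] for a,b in zip(x,y)],np.float32)*1000
    print(n,cv2.minAreaRect(q),len(q))
rect('sp3',489,341,28,.012);rect('base',259,345,28,.034);rect('lid',326,349,27,.012)
rect('gapdeep',263,235,14,.012);rect('gapnear',309,235,14,.012)
br=((hsv[...,0]>5)&(hsv[...,0]<20)&(hsv[...,1]>140)).astype(np.uint8)
P('handle far',566,248,.026);P('handle near',563,295,.026);P('tip',555,374,.02)
for c in((546,238),(593,241),(534,387),(581,391)):P('mat',*c,.002)
for c in((328,250),(331,221),):P('gapmouth sc',*c,.1)
P('cleaner mouth bottom?',333,228,.154)
for c in((400,297),(434,307),(416,356),(381,346)):P('nest',*c,.006)
for c in((443,188),(518,199)):P('dropper/dish',*c,.04)
for c in((303,226),(327,226),(327,245),(303,245)):P('near',*c,.012)
E
```

```text
t 0.15 grasp [ 0.2492 -0.5999  0.2404] jaw deg -67.44 down [-0.001  0.001 -1.   ] F [ 0.  -0.2 -0.2] w 0.0872
sp3 ((419.8392333984375, -210.56723022460938), (82.23033142089844, 64.27093505859375), 24.651870727539062) 332
base ((414.5322265625, 290.1568298339844), (82.80508422851562, 63.41960906982422), 16.002361297607422) 488
lid ((405.2428894042969, 146.7340087890625), (62.59676742553711, 82.5126724243164), 72.95616149902344) 547
gapdeep ((657.0454711914062, 290.1993103027344), (50.08665084838867, 59.06895065307617), 0.36540859937667847) 57
gapnear ((663.0735473632812, 187.48941040039062), (37.72014236450195, 59.22700881958008), 0.2475537806749344) 95
handle far [ 0.623 -0.383  0.026]
handle near [ 0.52  -0.374  0.026]
tip [ 0.347 -0.355  0.02 ]
mat [ 0.649 -0.347  0.002]
mat [ 0.642 -0.452  0.002]
mat [ 0.318 -0.313  0.002]
mat [ 0.308 -0.417  0.002]
gapmouth sc [0.61  0.133 0.1  ]
gapmouth sc [0.671 0.127 0.1  ]
cleaner mouth bottom? [0.646 0.118 0.154]
nest [ 0.518 -0.018  0.006]
nest [ 0.495 -0.093  0.006]
nest [ 0.387 -0.053  0.006]
nest [0.41  0.025 0.006]
dropper/dish [ 0.754 -0.113  0.04 ]
dropper/dish [ 0.729 -0.276  0.04 ]
near [0.677 0.197 0.012]
near [0.677 0.144 0.012]
near [0.634 0.144 0.012]
near [0.635 0.197 0.012]
```

```bash
python3 - <<'E'
import cv2
im=cv2.imread('pics/raw_top0.png')
a=cv2.resize(im[90:225,150:285],(600,600),interpolation=cv2.INTER_CUBIC)
cv2.imwrite('pics/c1.png',a)
E
```

```text
(no output)
```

View pics/c1.png

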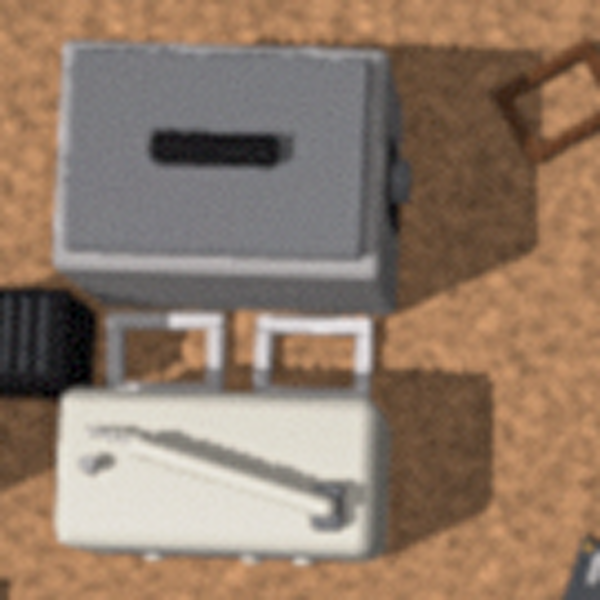

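The crop shows both frames square in the gap. The deep one spans columns 108–222 and the near one 255–370, with the upper bar at rows 316–333. The cleaner's foot corner is at (395,312) and the scaler's top edge is at row 390.

```bash
python3 - <<'E'
from h import *
def P(n,u,v,z): print(n,pt('top0',u/4.444+150-.4,v/4.444+90-.4,z).round(4))
P('near outR',371,318,.012);P('near inR',354,333,.012);P('near inL',272,333,.012);P('near outL',254,318,.012)
P('deep outR',224,316,.012);P('deep inR',206,333,.012);P('deep inL',124,333,.012);P('deep outL',107,316,.012)
P('cleaner foot',395,312,0);P('cleaner foot L',95,310,0);P('scaler top R',383,395,.1);P('scaler top L',60,391,.1)
P('cleaner top TL',65,43,.154);P('cl top TR',385,50,.154);P('cl BR',377,275,.154);P('cl BL',57,267,.154)
P('sc BR',383,555,.1);P('sc BL',60,545,.1)
E
```

```text
near outR [0.6778 0.1452 0.012 ]
near inR [0.6673 0.1571 0.012 ]
near inL [0.6675 0.2146 0.012 ]
near outL [0.6782 0.2273 0.012 ]
deep outR [0.6797 0.2483 0.012 ]
deep inR [0.6677 0.2609 0.012 ]
deep inL [0.668  0.3183 0.012 ]
deep outL [0.6801 0.3304 0.012 ]
cleaner foot [0.6843 0.1294 0.    ]
cleaner foot L [0.6867 0.3419 0.    ]
scaler top R [0.6105 0.1287 0.1   ]
scaler top L [0.6141 0.3386 0.1   ]
cleaner top TL [0.8256 0.3231 0.154 ]
cl top TR [0.8203 0.1226 0.154 ]
cl BR [0.6777 0.1275 0.154 ]
cl BL [0.6836 0.3265 0.154 ]
sc BR [0.5063 0.1286 0.1   ]
sc BL [0.5138 0.3374 0.1   ]
```

Request:
carry_out:
  moves:
    - [1.68,1.24,0,0.147]
    - [1.68,1.24,0,0.147]
    - [1.68,1.24,0,0.147]
    - [1.68,1.24,0,0.147]
    - [1.68,1.24,0,0.147]
    - [1.68,1.24,0,0.147]
    - [1.68,1.24,0,0.147]
    - [1.68,1.24,0,0.147]
    - [1.68,1.24,0,0.147]
    - [1.68,1.24,0,0.147]
    - [1.68,1.24,0,0.147]
    - [1.68,1.24,0,0.147]
  hand: 8.7

```text
time_s: 1.35
tool_pos: [0.4524, -0.4471, 0.3984]
tool_rot: [-104.1, 89.5, -158.6]
force: [0.0, 0.2, 0.6]
grip_width: 0.0867
```

```bash
python3 -c "
from h import *
jaw()"
```

```text
t 1.35 grasp [ 0.4511 -0.4476  0.2349] jaw deg 35.54 down [-0.008 -0.003 -1.   ] F [0.  0.2 0.6] w 0.0867
```

Request:
carry_out:
  moves:
    - [1.7,1.2,0,0.143]
    - [1.7,1.2,0,0.143]
    - [1.7,1.2,0,0.143]
    - [1.7,1.2,0,0.143]
    - [1.7,1.2,0,0.143]
    - [1.5,1.1,0,0.13]
    - [0,0,0,0]

```text
time_s: 2.05
tool_pos: [0.5577, -0.3698, 0.3954]
tool_rot: [-138.5, 89.6, -142.2]
force: [0.4, 1.0, -0.1]
grip_width: 0.0868
```

```bash
python3 -c "
from h import *
jaw();snap('wrist','w1',scale=1.4)"
```

```text
t 2.05 grasp [ 0.5568 -0.3705  0.2319] jaw deg 86.35 down [-0.005 -0.004 -1.   ] F [ 0.4  1.  -0.1] w 0.0868
```

View pics/w1.png

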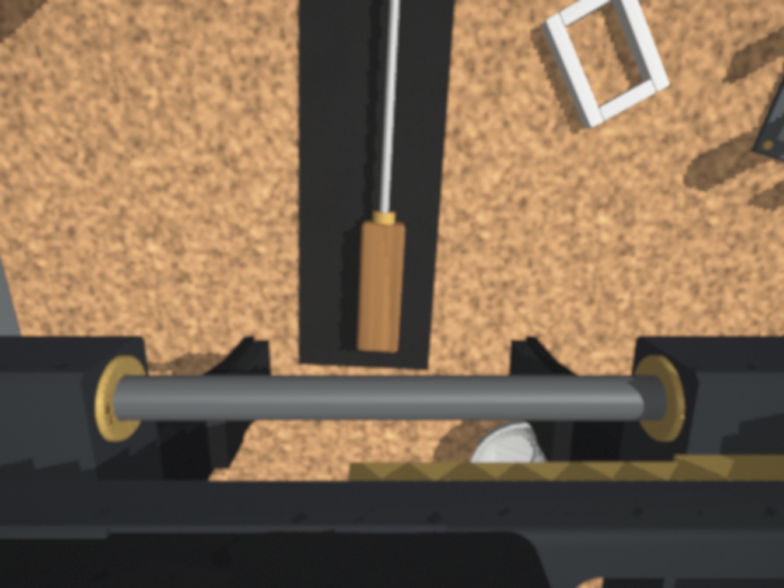

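The handle is at (360–405, 222–352), the ferrule at (384,216), and the rod runs up to (395,0).

```bash
python3 - <<'E'
from h import *
Q=[pt('w1',u/1.4,v/1.4,.026)for u,v in((363,222),(405,224),(358,351),(398,352))]
for q in Q:print(q.round(4))
f=(Q[0]+Q[1])/2;b=(Q[2]+Q[3])/2;d=f-b;L=np.linalg.norm(d);print(L,np.degrees(np.arctan2(d[1],d[0])),((f+b)/2).round(4))
r0=pt('w1',384,213/1.0,.02) if 0 else pt('w1',384/1.4,210/1.4,.02);r1=pt('w1',395/1.4,0,.02);e=r1-r0;print('rod',np.degrees(np.arctan2(e[1],e[0])))
E
```

```text
[ 0.5211 -0.3889  0.026 ]
[ 0.5245 -0.3584  0.026 ]
[ 0.6205 -0.4005  0.026 ]
[ 0.6233 -0.3694  0.026 ]
0.09975312668755847 173.50254837904873 [ 0.5723 -0.3793  0.026 ]
rod 173.1576583283057
```

Request:
carry_out:
  moves:
    - [-0.4,-0.6,0,-0.05]
    - [0,0,-4,0]
    - [0,0,-4,0]
    - [0,0,-4,0]
    - [0,0,-4,0]
    - [0,0,-3,0]
    - [0,0,-1.2,0]
    - [0,0,0,0]
  hand: 7

```text
time_s: 2.9
tool_pos: [0.5414, -0.3889, 0.1878]
tool_rot: [-120.0, 88.9, -129.3]
force: [-0.2, -0.9, 0.7]
grip_width: 0.0701
```

```bash
python3 -c "
from h import *
jaw()"
```

```text
t 2.9 grasp [ 0.5393 -0.3914  0.0244] jaw deg 80.76 down [-0.013 -0.015 -1.   ] F [-0.2 -0.9  0.7] w 0.0701
```

Request:
carry_out:
  moves:
    - [0.6,0.7,0,0.024]
    - [0.6,0.7,0,0.024]
    - [0,0,0,0]
    - [0,0,0,0]

```text
time_s: 3.3
tool_pos: [0.5561, -0.3753, 0.194]
tool_rot: [-96.6, 88.7, -103.1]
force: [-0.7, -0.6, -0.4]
grip_width: 0.07
```

```bash
python3 -c "
from h import *
jaw()"
```

```text
t 3.3 grasp [ 0.5553 -0.3789  0.0305] jaw deg 83.56 down [-0.005 -0.022 -1.   ] F [-0.7 -0.6 -0.4] w 0.07
```

Request:
carry_out:
  moves:
    - [-0.2,0.2,-0.5,0]
    - [0,0,-0.2,0]
    - [0,0,0,0]

```text
time_s: 3.6
tool_pos: [0.5548, -0.3731, 0.1885]
tool_rot: [-89.6, 88.6, -96.0]
force: [0.3, -0.0, -0.8]
grip_width: 0.0699
```

Request:
carry_out:
  moves:
    - [0,0,0,0]
    - [0,0,0,0]
    - [0,0,0,0]
    - [0,0,0,0]
    - [0,0,0,0]
  hand: 2.5
  force: 45

```text
time_s: 4.1
tool_pos: [0.5543, -0.3737, 0.1881]
tool_rot: [-91.4, 88.6, -97.8]
force: [0.8, 0.3, -0.3]
grip_width: 0.0381
```

```bash
python3 -c "
from h import *
jaw()"
```

```text
t 4.1 grasp [ 0.5537 -0.3775  0.0247] jaw deg 83.52 down [-0.003 -0.023 -1.   ] F [ 0.8  0.3 -0.3] w 0.0381
```

Request:
carry_out:
  moves:
    - [0,0,0,0]
    - [0,0,0,0]
    - [0,0,0,0]
    - [0,0,0,0]

```text
time_s: 4.5
tool_pos: [0.5543, -0.3737, 0.1881]
tool_rot: [-91.4, 88.6, -97.9]
force: [-0.0, -0.1, 1.1]
grip_width: 0.0316
```

Request:
carry_out:
  moves:
    - [0,0,1.5,0]
    - [0,0,2,0]
    - [0,0,2,0]
    - [0,0,2,0]
    - [0,0,1.5,0]
    - [0,0,0,0]

```text
time_s: 5.1
tool_pos: [0.5537, -0.3729, 0.2843]
tool_rot: [-93.7, 88.7, -100.1]
force: [0.1, 0.3, -0.9]
grip_width: 0.0315
```

```bash
python3 -c "
from h import *
jaw()"
```

```text
t 5.1 grasp [ 0.553  -0.3766  0.1209] jaw deg 83.55 down [-0.004 -0.022 -1.   ] F [ 0.1  0.3 -0.9] w 0.0315
```

Request:
carry_out:
  moves:
    - [0.5,1.8,0,-0.134]
    - [0.5,1.8,0,-0.134]
    - [0.5,1.8,0,-0.134]
    - [0.5,1.8,0,-0.134]
    - [0.5,1.8,0,-0.134]
    - [0.5,1.8,0,-0.134]
    - [0.5,1.8,0,-0.134]
    - [0.5,1.8,0,-0.134]
    - [0.5,1.8,0,-0.134]
    - [0.5,1.8,0,-0.134]
    - [0.5,1.8,0,-0.134]
    - [0.5,1.8,0,-0.134]

```text
time_s: 6.3
tool_pos: [0.6099, -0.1525, 0.2759]
tool_rot: [-104.5, 88.0, 152.7]
force: [0.3, 0.9, -1.0]
grip_width: 0.032
```

```bash
python3 -c "
from h import *
p=jaw()"
```

```text
t 6.3 grasp [ 0.6047 -0.1498  0.1125] jaw deg -12.74 down [-0.032  0.016 -0.999] F [ 0.3  0.9 -1. ] w 0.032
```

Request:
carry_out:
  moves:
    - [0.6,1,-1.5,0.037]
    - [0.6,1,-1.5,0.037]
    - [0,0,-1.5,0]
    - [0,0,-1.5,0]
    - [0,0,0,0]

```text
time_s: 6.8
tool_pos: [0.6213, -0.1292, 0.2069]
tool_rot: [-103.9, 87.6, 158.7]
force: [-0.1, -0.1, -1.7]
grip_width: 0.0317
```

```bash
python3 -c "
from h import *
p=jaw();snap('top','t2',crop=(150,90,330,225),scale=4.4);snap('side','s2',crop=(130,130,370,340),scale=2.8)"
```

```text
t 6.8 grasp [ 0.6149 -0.1267  0.0435] jaw deg -7.44 down [-0.039  0.015 -0.999] F [-0.1 -0.1 -1.7] w 0.0317
```

View pics/s2.png

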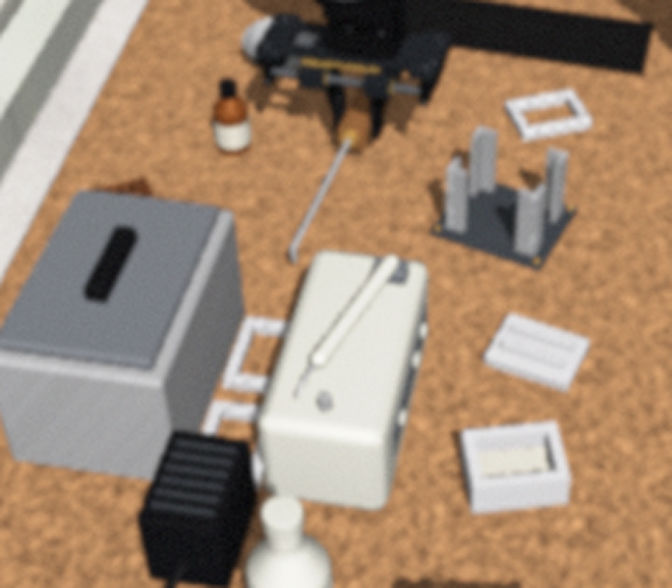

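View pics/t2.png

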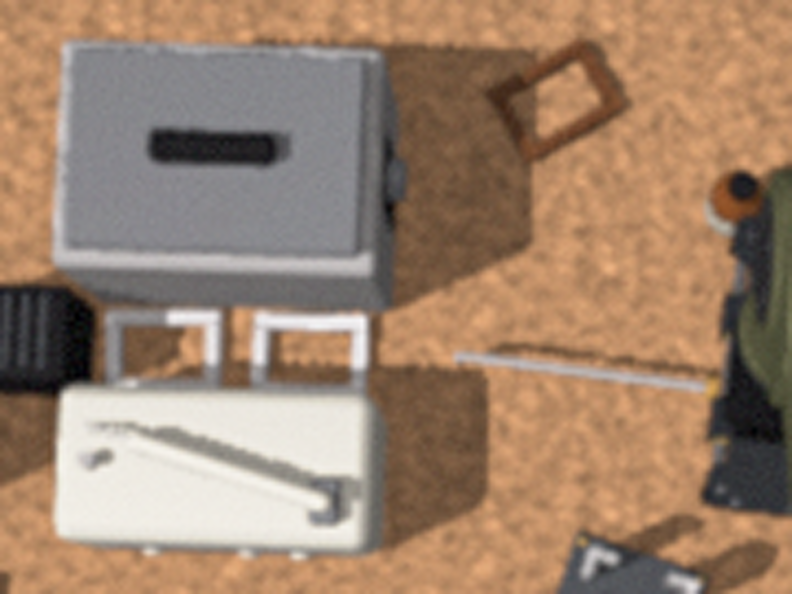

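Top view: the rod points at the gap, with the tip at (460,357). Side view: the tip end is at about (292,258) and the dropper stands clear.

```bash
python3 - <<'E'
from h import *
for z in(.03,.04,.05):
  print(z,pt('t2',150+460/4.4-.4,90+357/4.4-.4,z).round(4),pt('s2',130+292/2.8-.4,130+254/2.8-.4,z).round(4), 'ferrule',pt('t2',150+712/4.4-.4,90+386/4.4-.4,z).round(4))
E
```

```text
0.03 [0.6444 0.0788 0.03  ] [0.6447 0.08   0.03  ] ferrule [ 0.6232 -0.0968  0.03  ]
0.04 [0.6428 0.0783 0.04  ] [0.6419 0.0904 0.04  ] ferrule [ 0.6217 -0.0959  0.04  ]
0.05 [0.6411 0.0779 0.05  ] [0.6392 0.1008 0.05  ] ferrule [ 0.6203 -0.0949  0.05  ]
```

Request:
carry_out:
  moves:
    - [0,1.0,0.4,0]
    - [0,1.6,0.1,0]
    - [0,1.6,0,0]
    - [0,1.6,0,0]
    - [0,1.6,0,0]
    - [0,1.6,0,0]
    - [0,0,0,0]

```text
time_s: 7.6
tool_pos: [0.6228, -0.0301, 0.2191]
tool_rot: [-109.9, 88.2, 152.7]
force: [0.3, 0.5, -1.0]
grip_width: 0.032
```

```bash
python3 -c "
from h import *
p=jaw()"
```

```text
t 7.6 grasp [ 0.6182 -0.0277  0.0557] jaw deg -7.4 down [-0.028  0.015 -0.999] F [ 0.3  0.5 -1. ] w 0.032
```

Request:
carry_out:
  moves:
    - [0,1.6,-0.2,0]
    - [0,1.7,-0.2,0]
    - [0,1.7,0,0]
    - [0,1.7,0,0]
    - [0.1,1.7,0,0]
    - [0.1,1.5,0,0]
    - [0,0,0,0]

```text
time_s: 8.3
tool_pos: [0.624, 0.0752, 0.2134]
tool_rot: [-107.3, 88.1, 155.1]
force: [0.2, -0.2, -0.5]
grip_width: 0.0316
```

```bash
python3 -c "
from h import *
p=jaw();snap('top','t3',crop=(150,120,300,220),scale=5);snap('side','s3',crop=(190,210,290,310),scale=5.5)"
```

```text
t 8.3 grasp [0.6191 0.0775 0.05  ] jaw deg -7.56 down [-0.03   0.014 -0.999] F [ 0.2 -0.2 -0.5] w 0.0316
```

View pics/t3.png

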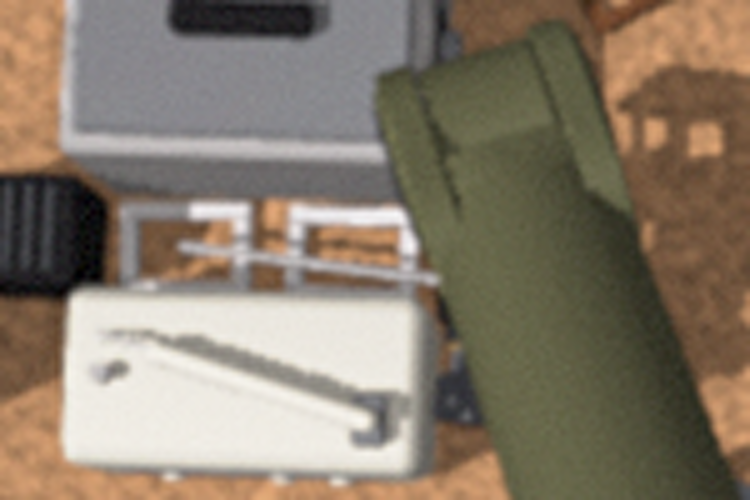

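The tip at (183,247) is inside the deep frame's opening (columns 140–232). I'll lower it there and then pull.

Request:
carry_out:
  moves:
    - [0,0,-0.8,0]
    - [0,0,-0.8,0]
    - [0,0,-0.6,0]
    - [0,0,0,0]

```text
time_s: 8.8
tool_pos: [0.6244, 0.0672, 0.1884]
tool_rot: [-97.4, 88.1, 164.5]
force: [-1.0, 0.1, -1.3]
grip_width: 0.0315
```

```bash
python3 -c "
from h import *
p=jaw()"
```

```text
t 8.8 grasp [0.6192 0.0687 0.025 ] jaw deg -8.08 down [-0.031  0.009 -0.999] F [-1.   0.1 -1.3] w 0.0315
```

Request:
carry_out:
  moves:
    - [0,-0.8,0,0]
    - [0,-0.8,0,0]
    - [0,-0.8,0,0]
    - [0,-1,0,0]
    - [0,-1,0,0]
    - [0,-1,0,0]
    - [0,-1,0,0]
    - [0,0,0,0]

```text
time_s: 9.6
tool_pos: [0.6244, -0.0044, 0.1887]
tool_rot: [-96.3, 88.2, 165.4]
force: [-0.1, 0.1, -1.1]
grip_width: 0.0315
```

```bash
python3 -c "
from h import *
p=jaw();snap('top','t4',crop=(150,120,300,220),scale=5)"
```

```text
t 9.6 grasp [ 0.6193 -0.0031  0.0253] jaw deg -8.22 down [-0.031  0.008 -0.999] F [-0.1  0.1 -1.1] w 0.0315
```

View pics/t4.png

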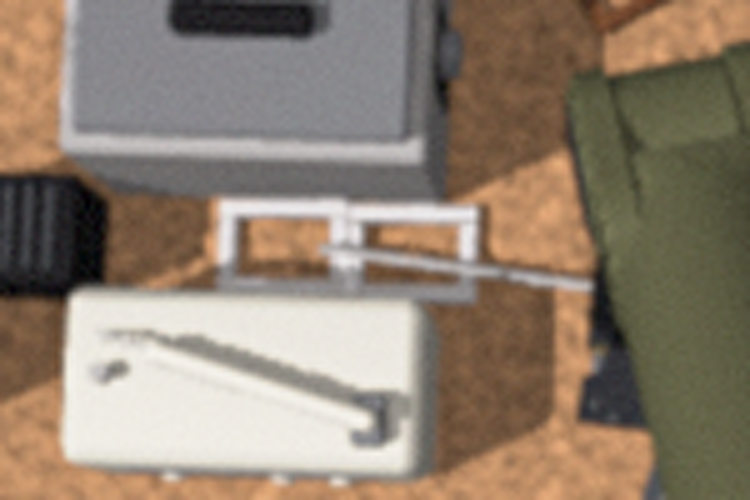

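Both frames are moving out in train: the tip sits at (330,247), with the frames abutting at column 345. I'll continue the pull.

Request:
carry_out:
  moves:
    - [0,-1.2,0,0]
    - [0,-1.2,0,0]
    - [0,-1.2,0,0]
    - [-0.2,-1.2,0,0]
    - [-0.3,-1.2,0,0]
    - [-0.3,-1.2,0,0]
    - [-0.2,-1.2,0,0]
    - [0,0,0,0]

```text
time_s: 10.45
tool_pos: [0.6131, -0.0943, 0.1889]
tool_rot: [-99.1, 88.2, 162.7]
force: [-0.3, -1.1, -1.9]
grip_width: 0.0317
```

```bash
python3 -c "
from h import *
p=jaw()"
```

```text
t 10.45 grasp [ 0.6081 -0.0928  0.0255] jaw deg -8.16 down [-0.031  0.01  -0.999] F [-0.3 -1.1 -1.9] w 0.0317
```

Request:
carry_out:
  moves:
    - [0,-1.2,0,0]
    - [0,-1.2,0,0]
    - [0,-1.2,0,0]
    - [0,-1.2,0,0]
    - [0,-1.2,0,0]
    - [0,-1.2,0,0]
    - [0,-1.0,0,0]
    - [0,0,0,0]

```text
time_s: 11.25
tool_pos: [0.6127, -0.1837, 0.1889]
tool_rot: [-99.6, 88.1, 162.2]
force: [-1.2, -1.1, -2.5]
grip_width: 0.0318
```

```bash
python3 -c "
from h import *
p=jaw();snap('top','t5',crop=(180,110,340,230),scale=5)"
```

```text
t 11.25 grasp [ 0.6077 -0.1821  0.0254] jaw deg -8.15 down [-0.031  0.01  -0.999] F [-1.2 -1.1 -2.5] w 0.0318
```

View pics/t5.png

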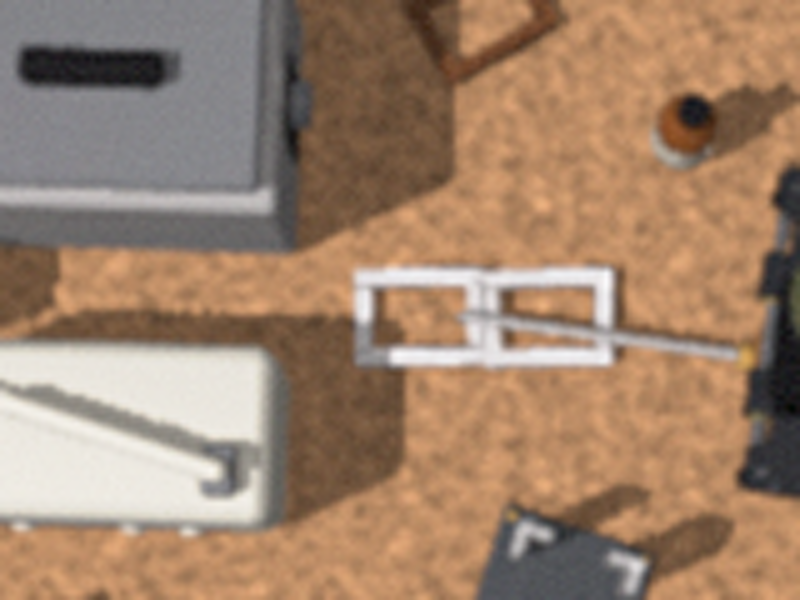

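Both frames are out on the open bench (355–615, 268–365) and the dropper hasn't moved. Next, the hook goes back to its mat.

Request:
carry_out:
  moves:
    - [0,0,2.5,0]
    - [0,0,3,0]
    - [0,0,3,0]
    - [0,0,2,0]
    - [-0.4,-1.6,0,0.133]
    - [-0.4,-1.6,0,0.133]
    - [-0.4,-1.6,0,0.133]
    - [-0.4,-1.6,0,0.133]
    - [-0.4,-1.6,0,0.133]
    - [-0.4,-1.6,0,0.133]

```text
time_s: 12.3
tool_pos: [0.5892, -0.2727, 0.2992]
tool_rot: [-97.5, 88.2, -147.4]
force: [0.8, -0.3, -1.4]
grip_width: 0.0316
```

```bash
python3 -c "
from h import *
p=jaw()"
```

```text
t 12.3 grasp [ 0.5848 -0.2755  0.1358] jaw deg 40.19 down [-0.027 -0.017 -0.999] F [ 0.8 -0.3 -1.4] w 0.0316
```

Request:
carry_out:
  moves:
    - [-0.5,-1.6,-0.5,0.126]
    - [-0.5,-1.6,-0.5,0.126]
    - [-0.5,-1.6,-0.5,0.126]
    - [-0.5,-1.6,-0.5,0.126]
    - [-0.5,-1.6,-0.5,0.126]
    - [-0.5,-1.6,-0.5,0.126]
    - [0,0,0,0]
    - [0,0,0,0]

```text
time_s: 13.1
tool_pos: [0.558, -0.3714, 0.2687]
tool_rot: [-95.2, 88.2, -99.8]
force: [1.0, 0.8, -1.4]
grip_width: 0.0319
```

```bash
python3 -c "
from h import *
p=jaw()"
```

```text
t 13.1 grasp [ 0.5571 -0.3765  0.1053] jaw deg 85.33 down [-0.005 -0.031 -1.   ] F [ 1.   0.8 -1.4] w 0.0319
```

Request:
carry_out:
  moves:
    - [-0.1,0,-1.5,-0.03]
    - [-0.1,0,-2,0]
    - [0,0,-2,0]
    - [0,0,-1.5,0]
    - [0,0,-0.6,0]
    - [0,0,0,0]

```text
time_s: 13.7
tool_pos: [0.5607, -0.3636, 0.1939]
tool_rot: [-84.2, 88.2, -90.9]
force: [-0.4, 0.2, -1.7]
grip_width: 0.0318
```

```bash
python3 -c "
from h import *
p=jaw()"
```

```text
t 13.7 grasp [ 0.5606 -0.3686  0.0305] jaw deg 83.29 down [-0.001 -0.031 -1.   ] F [-0.4  0.2 -1.7] w 0.0318
```

Request:
carry_out:
  moves:
    - [-0.4,-0.6,-0.3,0]
    - [-0.1,-0.2,-0.3,0]
    - [0,0,0,0]

```text
time_s: 14.0
tool_pos: [0.5564, -0.3721, 0.1897]
tool_rot: [-79.6, 88.1, -86.3]
force: [-0.6, 0.3, -1.2]
grip_width: 0.0318
```

```bash
python3 -c "
from h import *
p=jaw()"
```

```text
t 14.0 grasp [ 0.5567 -0.3775  0.0263] jaw deg 83.27 down [ 0.002 -0.033 -0.999] F [-0.6  0.3 -1.2] w 0.0318
```

Request:
carry_out:
  moves:
    - [0,0,-0.15,0]
    - [0,0,0,0]

```text
time_s: 14.2
tool_pos: [0.5564, -0.3729, 0.1891]
tool_rot: [-77.9, 88.0, -84.7]
force: [-1.2, 0.0, -1.5]
grip_width: 0.0313
```

Request:
carry_out:
  moves:
    - [0,0,0,0]
    - [0,0,0,0]
    - [0,0,0,0]
    - [0,0,0,0]
    - [0,0,0,0]
  hand: 7

```text
time_s: 14.7
tool_pos: [0.5572, -0.3731, 0.1907]
tool_rot: [-74.3, 87.9, -81.1]
force: [0.8, -0.3, -0.8]
grip_width: 0.064
```

```bash
python3 -c "
from h import *
p=jaw()"
```

```text
t 14.7 grasp [ 0.5581 -0.3789  0.0273] jaw deg 83.19 down [ 0.006 -0.036 -0.999] F [ 0.8 -0.3 -0.8] w 0.064
```

Request:
carry_out:
  moves:
    - [0,0,2,0]
    - [0,0,4.5,0]
    - [0,0,4.5,0]
    - [0,0,4.5,0]
    - [0,2,4,0]
    - [0.5,4,2,0]
    - [1,4,0,0]
    - [1,4,0,0]
    - [1,4,0,0]
    - [0.5,4,0,0]
    - [0.5,3,0,0]
    - [0,0,0,0]
  hand: 8.7

```text
time_s: 15.9
tool_pos: [0.5983, -0.1126, 0.4156]
tool_rot: [-68.9, 87.9, -75.9]
force: [-0.1, 1.0, 0.7]
grip_width: 0.0868
```

```bash
python3 - <<'E'
from h import *
jaw();snap('wrist','w2',scale=1.4)
E
```

```text
t 15.9 grasp [ 0.5997 -0.1184  0.2522] jaw deg 82.98 down [ 0.009 -0.035 -0.999] F [-0.1  1.   0.7] w 0.0868
```

View pics/w2.png

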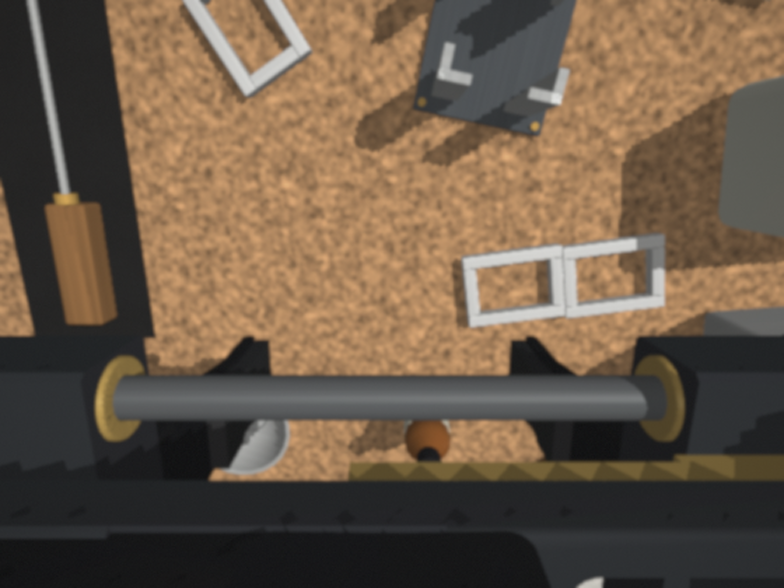

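The hook lies on its mat (handle at (80,265)). The frames are at (463–567, 246–327) and (566–664, 235–316). The nest is only partly visible at the top, so I'll move to get nest, lid and base in one view.

Request:
carry_out:
  moves:
    - [1.5,3,0,0]
    - [1.5,4,0,0]
    - [1.5,4,0,0]
    - [1.5,4,0,0]
    - [1.0,4,0,0]
    - [0.5,1,0,0]
    - [0,0,0,0]

```text
time_s: 16.65
tool_pos: [0.6757, 0.0766, 0.4134]
tool_rot: [-75.6, 87.3, -84.0]
force: [-0.5, -0.6, -0.6]
grip_width: 0.0872
```

```bash
python3 - <<'E'
from h import *
jaw();snap('wrist','w3',crop=(0,0,560,260),scale=1.42)
for fr in [[(463,258),(562,246),(567,316),(470,327)],[(566,246),(664,235),(664,304),(569,316)]]:
    q=np.array([pt('w2',u/1.4-.3,v/1.4-.3,.012) for u,v in fr]);print(q.mean(0).round(4),np.linalg.norm(np.roll(q,-1,0)-q,axis=1).round(3));d=q[1]-q[0]+q[2]-q[3];print(np.degrees(np.arctan2(d[1],d[0])))
E
```

```text
t 16.65 grasp [0.6765 0.069  0.25  ] jaw deg 81.6 down [ 0.005 -0.047 -0.999] F [-0.5 -0.6 -0.6] w 0.0872
[ 0.637 -0.028  0.012] [0.079 0.059 0.08  0.06 ]
90.5041264950209
[0.6365 0.0524 0.012 ] [0.076 0.057 0.077 0.059]
90.6405095021003
```

View pics/w3.png

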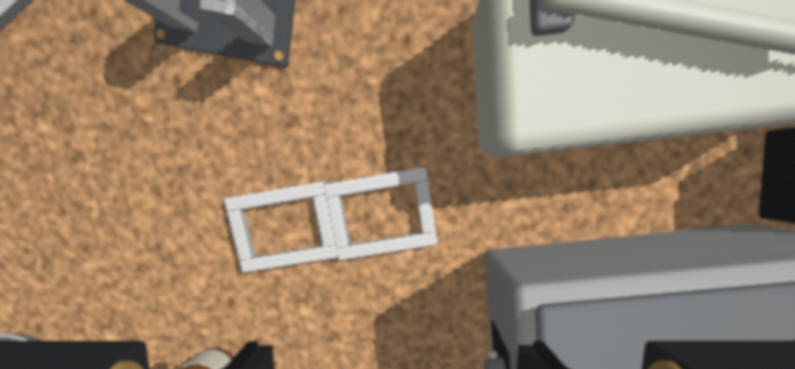

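This view was aimed too far out: it shows only the two pulled frames and the nest edge at the top. I'll move back.

Request:
carry_out:
  moves:
    - [-1.6,-0.5,0.6,0]
    - [-1.6,-0.5,0.6,0]
    - [-1.6,-0.5,0.6,0]
    - [-1.6,-0.3,0.6,0]
    - [-1.6,-0.3,0.6,0]
    - [-1.6,-0.3,0.6,0]
    - [-1.6,-0.3,0.6,0]
    - [-1.6,0,0.6,0]
    - [-1.6,0,0.6,0]
    - [-1.2,0,0.6,0]
    - [0,0,0,0]

```text
time_s: 17.8
tool_pos: [0.512, 0.0143, 0.4741]
tool_rot: [-80.0, 86.2, -91.2]
force: [-0.4, -0.1, 0.6]
grip_width: 0.0871
```

```bash
python3 - <<'E'
from h import *
jaw();print(np.round(sensors.get_obs()['qpos'],2));snap('wrist','w4',crop=(0,0,560,260),scale=1.42)
E
```

```text
t 17.8 grasp [0.5118 0.0036 0.3109] jaw deg 78.72 down [-0.001 -0.065 -0.998] F [-0.4 -0.1  0.6] w 0.0871
[ 37.25   2.17 -43.93  94.76   5.26  84.21  71.52]
```

View pics/w4.png

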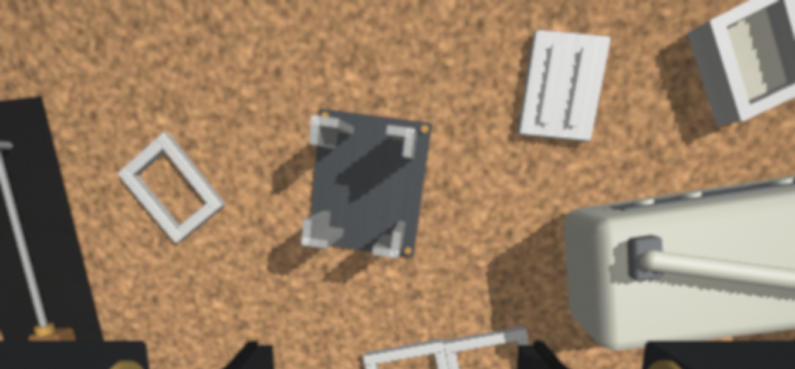

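The nest is at (300–430, 110–257), spacer3 at (171,188) and the lid, ribs up, at (565,85). The base is cut off at the top right. I'll zoom in on the nest and fit the parts numerically.

```bash
cat >> h.py <<'E'
def rect(fn,u,v,r,z,smax=50,vmin=150):
    im=cv2.imread('pics/raw_'+fn+'.png');hsv=cv2.cvtColor(im,cv2.COLOR_BGR2HSV)
    m=((hsv[...,1]<smax)&(hsv[...,2]>vmin)).astype(np.uint8)
    n,lab,stt,cen=cv2.connectedComponentsWithStats(m)
    ok=[i for i in range(1,n) if stt[i,4]>150];i=min(ok,key=lambda i:np.hypot(*(np.array([stt[i,0]+stt[i,2]/2,stt[i,1]+stt[i,3]/2])-[u,v])))
    c=max(cv2.findContours((lab==i).astype(np.uint8),cv2.RETR_EXTERNAL,cv2.CHAIN_APPROX_NONE)[0],key=len)[:,0]
    q=np.array([pt(fn,a,b,z)[:2] for a,b in c],np.float32)*1000
    (cx,cy),(w,h),a=cv2.minAreaRect(q)
    if w<h:w,h,a=h,w,a+90
    a=(a+90)%180-90;print(fn,'rect c',round(cx,1),round(cy,1),'LxW',round(w,1),round(h,1),'long deg',round(a,2))
E
python3 - <<'E'
from h import *
rect('w4',171/1.42,188/1.42,0,.012);rect('w4',565/1.42,85/1.42,0,.012)
im=cv2.imread('pics/raw_w4.png');cv2.imwrite('pics/c4.png',cv2.resize(im[70:190,205:310],None,fx=5,fy=5,interpolation=cv2.INTER_CUBIC))
E
```

```text
w4 rect c 415.6 -208.5 LxW 80.7 64.3 long deg 25.2
w4 rect c 401.5 147.9 LxW 80.1 60.2 long deg -17.12
```

View pics/c4.png

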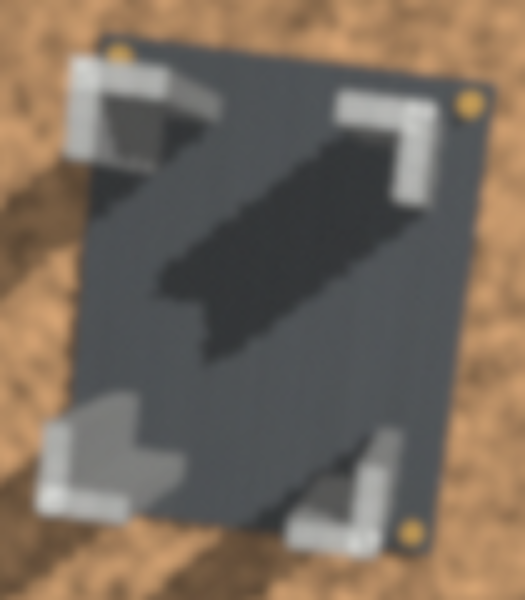

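The four post-top outer corners are at (72,55), (440,98), (37,513) and (378,557) in the zoom. The plate corners are at (100,38), (497,88) and (432,556).

```bash
cat > nest.py <<'E'
from h import *
def nest(C,z,fn='w4'):
    q=np.array([pt(fn,205+u/5-.4,70+v/5-.4,z)[:2] for u,v in C]);TL,TR,BL,BR=q
    d=(TL-BL)+(TR-BR);print('c',q.mean(0).round(4),'long',np.linalg.norm(TL-BL),np.linalg.norm(TR-BR),'short',np.linalg.norm(TL-TR),np.linalg.norm(BL-BR),np.degrees(np.arctan2(d[1],d[0]))%180-180, 'diag c',((TL+BR)/2).round(4),((TR+BL)/2).round(4))
nest([(72,55),(440,98),(37,513),(378,557)],.082)
q=[pt('w4',205+u/5-.4,70+v/5-.4,.006)[:2] for u,v in[(100,38),(497,88),(432,556)]];print('plate',((q[0]+q[2])/2).round(4),np.linalg.norm(q[0]-q[1]),np.linalg.norm(q[1]-q[2]))
E
python3 nest.py
```

```text
c [ 0.448  -0.0295] long 0.09643688971653276 0.09668212462470126 short 0.07688826717539712 0.07656023715788274 -18.68977879282957 diag c [ 0.448  -0.0296] [ 0.4479 -0.0294]
plate [ 0.4488 -0.03  ] 0.09959521282041166 0.1182494862434356
```

```bash
python3 - <<'E'
from h import *
im=cv2.imread('pics/raw_w2.png');hsv=cv2.cvtColor(im,cv2.COLOR_BGR2HSV)
u=[];
for v in range(150,226,5):
    row=im[v,15:115].astype(int);s=row.sum(1);m=np.nonzero((row[:,2]>80))[0]
    # edges between dark mat & brown
    k=np.nonzero(row[:,2]>85)[0]; k=k[(k>10)&(k<75)];
    a,b=pt('w2',15+k.min()-.5,v,.026),pt('w2',15+k.max()+.5,v,.026);u.append(np.r_[a[:2],b[:2]])
u=np.array(u);print((u*1000).round(1))
c=(u[:,:2]+u[:,2:])/2
g=np.array([.5565,-.3788]);A=np.radians(83.27);j=np.array([np.cos(A),np.sin(A)])
print('axis offset from grasp along jaw mm',((c-g)@j*1000).round(1),'width',((u[:,2:]-u[:,:2])@j*1000).round(1))
E
```

```text
[[ 529.2 -391.1  534.5 -346.5]
 [ 534.6 -391.7  539.9 -346.9]
 [ 540.1 -392.3  545.3 -348.5]
 [ 545.6 -392.9  550.8 -348.9]
 [ 551.1 -393.5  556.3 -349.4]
 [ 556.7 -394.1  561.7 -350.9]
 [ 562.3 -394.7  567.4 -351.4]
 [ 568.  -395.4  573.  -351.8]
 [ 573.7 -396.   578.8 -352.3]
 [ 579.5 -396.6  584.5 -352.8]
 [ 585.3 -397.3  590.3 -353.2]
 [ 591.1 -397.9  596.  -354.9]
 [ 597.  -398.6  601.9 -355.3]
 [ 603.  -399.2  607.9 -355.8]
 [ 609.  -399.9  613.9 -356.3]
 [ 614.9 -401.7  619.8 -358. ]]
axis offset from grasp along jaw mm [7.  7.2 6.7 6.9 7.  6.5 6.7 6.8 6.9 7.1 7.2 6.7 6.9 7.  7.1 6.1] width [44.9 45.1 44.1 44.3 44.4 43.5 43.6 43.8 44.  44.1 44.3 43.3 43.5 43.7
 43.9 44. ]
```

Request:
carry_out:
  moves:
    - [-0.3,2.6,-0.2,0.04]
    - [-0.3,2.6,-0.2,0.04]
    - [-0.3,2.6,-0.2,0.04]
    - [-0.3,2.6,-0.2,0.04]
    - [-0.3,2.6,-0.2,0.04]
    - [-0.3,2.6,-0.2,0.04]
    - [-0.3,2.6,-0.2,0.04]
    - [-0.3,2.6,-0.2,0.04]
    - [-0.3,2.6,-0.2,0.04]
    - [-0.3,2.6,-0.2,0.04]
    - [-0.3,2.6,-0.2,0.04]
    - [0,0,0,0.03]

```text
time_s: 19.05
tool_pos: [0.4677, 0.3308, 0.4472]
tool_rot: [-82.0, 87.0, -63.1]
force: [-0.2, -0.5, -0.5]
grip_width: 0.0871
```

```bash
python3 - <<'E'
from h import *
p=jaw();print(np.round(sensors.get_obs()['qpos'],1));snap('wrist','w5')
q=px('w5',[.4105,.291,.034]);print(q);rect('w5',*q,0,.034)
im=cv2.imread('pics/raw_w5.png');cv2.imwrite('pics/w5.png',cv2.resize(im[:300],None,fx=1.4,fy=1.4))
E
```

```text
t 19.05 grasp [0.4716 0.3231 0.284 ] jaw deg 108.81 down [ 0.024 -0.047 -0.999] F [-0.2 -0.5 -0.5] w 0.0871
[ 10.9  16.1 -59.6  89.   16.7  84.1  59.1]
[280.16507876 121.66618264]
w5 rect c 411.0 291.4 LxW 80.9 61.2 long deg 15.36
```

Request:
carry_out:
  moves:
    - [-1,-0.5,-2,-0.03]
    - [-1,-0.5,-2,-0.03]
    - [-1,-0.5,-2,0]
    - [-1,-0.5,-2,0]
    - [-1,-0.5,-2,0]
    - [-1,-0.5,-2,0]
    - [0,0,-2,0]
    - [0,0,-2,0]
    - [0,0,-2,0]
    - [0,0,0,0]
    - [0,0,0,0]

```text
time_s: 20.2
tool_pos: [0.4032, 0.2989, 0.2612]
tool_rot: [-81.6, 86.7, -66.1]
force: [-0.3, 0.9, -0.4]
grip_width: 0.0874
```

```bash
python3 - <<'E'
from h import *
p=jaw();print(np.round(sensors.get_obs()['qpos'],1))
E
```

```text
t 20.2 grasp [0.4069 0.2904 0.0979] jaw deg 105.5 down [ 0.023 -0.052 -0.998] F [-0.3  0.9 -0.4] w 0.0874
[ 11.9  15.8 -58.2 111.6  18.5  62.5  51.1]
```

Request:
carry_out:
  moves:
    - [0.1,0,-1.5,0]
    - [0.1,0,-1.5,0]
    - [0.1,0.1,-1.5,0]
    - [0.1,0.1,-1.5,0]
    - [0,0,-0.8,0]
    - [0,0,0,0]

```text
time_s: 20.8
tool_pos: [0.4089, 0.3012, 0.1901]
tool_rot: [-77.0, 86.7, -61.6]
force: [0.5, 0.0, -0.2]
grip_width: 0.0872
```

```bash
python3 - <<'E'
from h import *
p=jaw()
E
```

```text
t 20.8 grasp [0.4134 0.293  0.0268] jaw deg 105.38 down [ 0.027 -0.05  -0.998] F [ 0.5  0.  -0.2] w 0.0872
```

Request:
carry_out:
  moves:
    - [-0.2,-0.15,0,0]
    - [0,0,0,0]
    - [0,0,0,0]
    - [0,0,0,0]
    - [0,0,0,0]
    - [0,0,0,0]
    - [0,0,0,0]
    - [0,0,0,0]
    - [0,0,0,0]
    - [0,0,0,0]
  hand: 5.5
  force: 30

```text
time_s: 21.8
tool_pos: [0.4071, 0.3, 0.1916]
tool_rot: [-74.2, 86.7, -58.8]
force: [-0.3, 0.3, -1.5]
grip_width: 0.0605
```

```bash
python3 - <<'E'
from h import *
p=jaw()
E
```

```text
t 21.8 grasp [0.412  0.2919 0.0283] jaw deg 105.36 down [ 0.03  -0.049 -0.998] F [-0.3  0.3 -1.5] w 0.0605
```

Request:
carry_out:
  moves:
    - [0,0,2,0]
    - [0,0,3,0]
    - [0,0,3.5,0]
    - [0,-1,2.5,0]
    - [0.4,-3,0,-0.07]
    - [0.4,-3.5,0,-0.07]
    - [0.4,-3.5,0,-0.07]
    - [0.4,-3.5,0,-0.07]
    - [0.4,-3.5,0,-0.07]
    - [0.4,-3.5,0,-0.07]
    - [0.4,-3.5,0,-0.07]
    - [0,0,0,0]

```text
time_s: 23.0
tool_pos: [0.4296, 0.0414, 0.3035]
tool_rot: [-78.2, 86.6, -91.6]
force: [-0.0, -0.2, -2.2]
grip_width: 0.0604
```

```bash
python3 - <<'E'
from h import *
p=jaw();print(np.round(sensors.get_obs()['qpos'],1))
E
```

```text
t 23.0 grasp [0.4293 0.0318 0.1403] jaw deg 76.6 down [-0.002 -0.059 -0.998] F [-0.  -0.2 -2.2] w 0.0604
[ 37.9  -2.8 -46.6 118.3   1.4  64.3  67.3]
```

Request:
carry_out:
  moves:
    - [0.5,-1.5,0,-0.03]
    - [0.5,-1.5,0,-0.03]
    - [0.5,-1.5,0,-0.03]
    - [0.4,-1.2,0,0]
    - [0,0,0,0]
    - [0,0,0,0]

```text
time_s: 23.6
tool_pos: [0.4498, -0.0192, 0.3027]
tool_rot: [-80.0, 86.7, -98.8]
force: [-0.5, -0.5, -2.5]
grip_width: 0.0604
```

```bash
python3 - <<'E'
from h import *
p=jaw()
E
```

```text
t 23.6 grasp [ 0.4484 -0.0284  0.1394] jaw deg 71.17 down [-0.009 -0.057 -0.998] F [-0.5 -0.5 -2.5] w 0.0604
```

Request:
carry_out:
  moves:
    - [0.05,-0.1,-0.8,0]
    - [0,-0.1,-0.8,0]
    - [0,0,-0.6,0]
    - [0,0,0,0]

```text
time_s: 24.0
tool_pos: [0.4498, -0.0193, 0.2783]
tool_rot: [-81.2, 86.7, -99.8]
force: [0.3, -0.5, -2.4]
grip_width: 0.0607
```

```bash
python3 - <<'E'
from h import *
p=jaw();snap('wrist','w6')
im=cv2.imread('pics/raw_w6.png');cv2.imwrite('pics/w6.png',cv2.resize(im,None,fx=1.4,fy=1.4))
E
```

```text
t 24.0 grasp [ 0.4482 -0.0285  0.115 ] jaw deg 71.38 down [-0.01  -0.056 -0.998] F [ 0.3 -0.5 -2.4] w 0.0607
```

Request:
carry_out:
  moves:
    - [0.1,-0.15,0,0]
    - [0,-0.05,-0.4,0]
    - [0,-0.05,-0.4,0]
    - [0,-0.05,-0.4,0]
    - [0,0,0,0]

```text
time_s: 24.55
tool_pos: [0.4515, -0.022, 0.2663]
tool_rot: [-78.8, 86.8, -97.4]
force: [-1.5, 0.5, -3.0]
grip_width: 0.0607
```

```bash
python3 - <<'E'
from h import *
p=jaw()
E
```

```text
t 24.55 grasp [ 0.4504 -0.0312  0.103 ] jaw deg 71.42 down [-0.007 -0.056 -0.998] F [-1.5  0.5 -3. ] w 0.0607
```

Request:
carry_out:
  moves:
    - [-0.1,0.1,-0.4,0]
    - [0,0,-0.5,0]
    - [0,0,-0.6,0]
    - [0,0,-0.6,0]
    - [0,0,0,0]

```text
time_s: 25.05
tool_pos: [0.4501, -0.0212, 0.2431]
tool_rot: [-79.7, 86.7, -98.3]
force: [0.6, -0.2, -2.8]
grip_width: 0.0603
```

```bash
python3 - <<'E'
from h import *
p=jaw()
E
```

```text
t 25.05 grasp [ 0.4487 -0.0305  0.0799] jaw deg 71.4 down [-0.008 -0.057 -0.998] F [ 0.6 -0.2 -2.8] w 0.0603
```

Request:
carry_out:
  moves:
    - [0,0,-0.6,0]
    - [0,0,-0.6,0]
    - [0,0,-0.6,0]
    - [0,0,-0.6,0]
    - [0,0,-0.6,0]
    - [0,0,-0.6,0]
    - [0,0,0,0]

```text
time_s: 25.75
tool_pos: [0.45, -0.0213, 0.2036]
tool_rot: [-80.3, 86.7, -98.8]
force: [0.9, 1.2, -2.5]
grip_width: 0.0603
```

```bash
python3 - <<'E'
from h import *
p=jaw()
E
```

```text
t 25.75 grasp [ 0.4486 -0.0305  0.0403] jaw deg 71.39 down [-0.009 -0.056 -0.998] F [ 0.9  1.2 -2.5] w 0.0603
```

Nearly seated: lower the last few millimetres, then release.

Request:
carry_out:
  moves:
    - [0,0,-0.3,0]
    - [0,0,-0.2,0]
    - [0,0,0,0]

```text
time_s: 26.05
tool_pos: [0.4503, -0.0213, 0.1983]
tool_rot: [-79.9, 86.8, -98.5]
force: [0.3, -0.3, -3.6]
grip_width: 0.0601
```

Request:
carry_out:
  moves:
    - [0,0,0,0]
    - [0,0,0,0]
    - [0,0,0,0]
    - [0,0,0,0]
    - [0,0,0,0]
    - [0,0,0,0]
  hand: 8.0

```text
time_s: 26.65
tool_pos: [0.452, -0.0213, 0.2004]
tool_rot: [-74.8, 86.7, -93.4]
force: [-0.2, -0.9, 0.3]
grip_width: 0.0802
```

```bash
python3 - <<'E'
from h import *
p=jaw()
E
```

```text
t 26.65 grasp [ 0.4514 -0.0307  0.0372] jaw deg 71.38 down [-0.003 -0.057 -0.998] F [-0.2 -0.9  0.3] w 0.0802
```

Request:
carry_out:
  moves:
    - [0,0,1.5,0]
    - [0,0,2.5,0]
    - [0,0,3,0]
    - [0,0,3,0]
    - [2,0,0,-0.137]
    - [2,0,0,-0.137]
    - [2,0,0,-0.137]
    - [2,0,0,-0.137]
    - [2,0,0,-0.137]
    - [2,0,0,-0.137]
    - [2,0,0,-0.137]
    - [2,0,0,-0.137]
  hand: 8.7

```text
time_s: 27.85
tool_pos: [0.6156, -0.0204, 0.319]
tool_rot: [-65.9, 86.8, -149.7]
force: [0.2, 0.2, 0.7]
grip_width: 0.0866
```

```bash
python3 - <<'E'
from h import *
p=jaw();print(np.round(sensors.get_obs()['qpos'],1))
E
```

```text
t 27.85 grasp [ 0.6076 -0.025   0.1557] jaw deg 6.19 down [-0.048 -0.028 -0.998] F [0.2 0.2 0.7] w 0.0866
[ 27.7  22.3 -36.1  92.1  14.9  73.1  -5.1]
```

Request:
carry_out:
  moves:
    - [1,-0.1,-1,-0.05]
    - [1,-0.1,-1.5,-0.05]
    - [0.9,0,-1.5,0]
    - [0,0,-1.5,0]
    - [0,0,-1.5,0]
    - [0,0,-1.5,0]
    - [0,0,-1,0]
    - [0,0,0,0]

```text
time_s: 28.65
tool_pos: [0.6471, -0.0229, 0.2258]
tool_rot: [-65.6, 87.1, -155.6]
force: [-1.0, 0.0, 0.6]
grip_width: 0.0872
```

```bash
python3 - <<'E'
from h import *
p=jaw()
E
```

```text
t 28.65 grasp [ 0.6397 -0.0262  0.0625] jaw deg 0.06 down [-0.045 -0.021 -0.999] F [-1.   0.   0.6] w 0.0872
```

Request:
carry_out:
  moves:
    - [-0.1,-0.1,-1,0]
    - [-0.1,0,-1,0]
    - [-0.1,0,-1,0]
    - [0,0,-0.7,0]
    - [0,0,0,0]

```text
time_s: 29.15
tool_pos: [0.6437, -0.0241, 0.1866]
tool_rot: [-64.7, 87.2, -154.7]
force: [0.1, -0.3, -0.1]
grip_width: 0.0868
```

```bash
python3 - <<'E'
from h import *
p=jaw()
E
```

```text
t 29.15 grasp [ 0.6365 -0.0275  0.0233] jaw deg 0.06 down [-0.044 -0.021 -0.999] F [ 0.1 -0.3 -0.1] w 0.0868
```

Well centred; close on it.

Request:
carry_out:
  moves:
    - [0,0,-0.1,0]
    - [0,0,0,0]
    - [0,0,0,0]
    - [0,0,0,0]
    - [0,0,0,0]
    - [0,0,0,0]
    - [0,0,0,0]
    - [0,0,0,0]
    - [0,0,0,0]
  hand: 5.5
  force: 30

```text
time_s: 30.05
tool_pos: [0.6442, -0.0239, 0.1865]
tool_rot: [-63.8, 87.3, -153.7]
force: [-0.4, 0.3, -1.1]
grip_width: 0.0592
```

```bash
python3 - <<'E'
from h import *
p=jaw()
E
```

```text
t 30.05 grasp [ 0.6373 -0.0274  0.0232] jaw deg 0.06 down [-0.042 -0.021 -0.999] F [-0.4  0.3 -1.1] w 0.0592
```

Request:
carry_out:
  moves:
    - [0,0,1.5,0]
    - [0,0,2.5,0]
    - [0,0,3,0]
    - [0,0,3,0]
    - [-2,0,0.3,0.135]
    - [-2,0,0.3,0.135]
    - [-2,0,0.2,0.135]
    - [-2,0,0,0.135]
    - [-2,0,0,0.135]
    - [-2,0,0,0.135]
    - [-2,0,0,0.135]
    - [-2,0,0,0.135]

```text
time_s: 31.25
tool_pos: [0.4806, -0.0207, 0.311]
tool_rot: [-50.8, 87.3, -76.2]
force: [-0.5, -0.2, -1.7]
grip_width: 0.0593
```

```bash
python3 - <<'E'
from h import *
p=jaw()
E
```

```text
t 31.25 grasp [ 0.4824 -0.0283  0.1477] jaw deg 64.58 down [ 0.011 -0.046 -0.999] F [-0.5 -0.2 -1.7] w 0.0593
```

Request:
carry_out:
  moves:
    - [-1,0,-0.5,0.06]
    - [-1,0,-0.5,0.057]
    - [-1,0,-0.5,0]
    - [-0.4,0,-0.5,0]
    - [0,0,0,0]
    - [0,0,0,0]

```text
time_s: 31.85
tool_pos: [0.4433, -0.0191, 0.2946]
tool_rot: [-49.1, 86.8, -67.5]
force: [0.4, -0.5, -1.0]
grip_width: 0.0599
```

```bash
python3 - <<'E'
from h import *
p=jaw()
E
```

```text
t 31.85 grasp [ 0.4468 -0.0275  0.1313] jaw deg 71.6 down [ 0.022 -0.052 -0.998] F [ 0.4 -0.5 -1. ] w 0.0599
```

Request:
carry_out:
  moves:
    - [0.05,-0.15,-0.5,0]
    - [0,0,-0.6,0]
    - [0,0,-0.6,0]
    - [0,0,-0.6,0]
    - [0,0,0,0]

```text
time_s: 32.35
tool_pos: [0.4451, -0.0205, 0.2696]
tool_rot: [-47.8, 86.9, -66.2]
force: [-0.1, 0.3, -1.0]
grip_width: 0.0597
```

```bash
python3 - <<'E'
from h import *
p=jaw()
E
```

```text
t 32.35 grasp [ 0.4487 -0.0286  0.1063] jaw deg 71.57 down [ 0.022 -0.05  -0.999] F [-0.1  0.3 -1. ] w 0.0597
```

Request:
carry_out:
  moves:
    - [-0.13,0,0,0]
    - [0,0,-0.5,0]
    - [0,0,-0.6,0]
    - [0,0,-0.6,0]
    - [0,0,-0.6,0]
    - [0,0,-0.6,0]
    - [0,0,0,0]

```text
time_s: 33.05
tool_pos: [0.4439, -0.0206, 0.2379]
tool_rot: [-47.2, 86.9, -65.6]
force: [-0.3, 0.0, -0.9]
grip_width: 0.0595
```

```bash
python3 - <<'E'
from h import *
p=jaw()
E
```

```text
t 33.05 grasp [ 0.4475 -0.0287  0.0746] jaw deg 71.56 down [ 0.022 -0.049 -0.999] F [-0.3  0.  -0.9] w 0.0595
```

Request:
carry_out:
  moves:
    - [0,0,-0.4,0]
    - [0,0,-0.4,0]
    - [0,0,-0.2,0]
    - [0,0,0,0]

```text
time_s: 33.45
tool_pos: [0.4439, -0.0205, 0.227]
tool_rot: [-47.4, 86.9, -65.7]
force: [0.1, -0.5, -0.6]
grip_width: 0.0595
```

Request:
carry_out:
  moves:
    - [0,0,0,0]
    - [0,0,0,0]
    - [0,0,0,0]
    - [0,0,0,0]
    - [0,0,0,0]
    - [0,0,0,0]
  hand: 8.0

```text
time_s: 34.05
tool_pos: [0.4446, -0.0205, 0.228]
tool_rot: [-45.7, 86.8, -64.1]
force: [0.5, -0.3, 0.8]
grip_width: 0.0799
```

```bash
python3 - <<'E'
from h import *
p=jaw()
E
```

```text
t 34.05 grasp [ 0.4486 -0.0287  0.0648] jaw deg 71.56 down [ 0.024 -0.05  -0.998] F [ 0.5 -0.3  0.8] w 0.0799
```

Request:
carry_out:
  moves:
    - [0,0,1.5,0]
    - [0,0,2.5,0]
    - [0,0,3,0]
    - [0,0,1,0]
    - [2,0,0,-0.137]
    - [2,0,0,-0.137]
    - [2,0,0,-0.137]
    - [2,0,0,-0.137]
    - [2,0,0,-0.137]
    - [2,0,0,-0.137]
    - [2,0,0,-0.137]
    - [2,0,0,-0.137]
  hand: 8.7

```text
time_s: 35.25
tool_pos: [0.6069, -0.0219, 0.3052]
tool_rot: [-52.4, 86.4, -136.2]
force: [-0.6, -0.6, 0.6]
grip_width: 0.0871
```

Request:
carry_out:
  moves:
    - [1,0,1,-0.137]
    - [0.7,0,1,-0.04]
    - [0,0,1,0]
    - [0,0,1,0]
    - [0,0,0,0]

```text
time_s: 35.75
tool_pos: [0.6257, -0.022, 0.3414]
tool_rot: [-57.0, 86.2, -151.4]
force: [0.5, 0.1, 0.6]
grip_width: 0.0873
```

```bash
python3 - <<'E'
from h import *
p=jaw();snap('wrist','w7')
q=px('w7',[.6365,.0524,.012]);print(q);rect('w7',*q,0,.012)
E
```

```text
t 35.75 grasp [ 0.6161 -0.0272  0.1783] jaw deg -4.52 down [-0.058 -0.032 -0.998] F [0.5 0.1 0.6] w 0.0873
[307.03054195  98.5580579 ]
w7 rect c 637.8 51.7 LxW 79.9 60.2 long deg -88.83
```

Request:
carry_out:
  moves:
    - [0.6,1.6,0,0.05]
    - [0.6,1.6,-1,0.05]
    - [0.5,1.6,-1.5,0]
    - [0.5,1.6,-1.5,0]
    - [0,1.5,-1.5,0]
    - [0,0,-1.5,0]
    - [0,0,-1.5,0]
    - [0,0,-1.5,0]
    - [0,0,-1,0]
    - [0,0,0,0]

```text
time_s: 36.8
tool_pos: [0.6461, 0.0671, 0.2187]
tool_rot: [-60.7, 86.0, -147.9]
force: [0.3, -0.2, -0.1]
grip_width: 0.0869
```

```bash
python3 - <<'E'
from h import *
p=jaw()
E
```

```text
t 36.8 grasp [0.6364 0.061  0.0556] jaw deg 2.74 down [-0.06  -0.037 -0.998] F [ 0.3 -0.2 -0.1] w 0.0869
```

Request:
carry_out:
  moves:
    - [0.1,-0.45,0,-0.027]
    - [0.1,-0.4,-0.7,0]
    - [0,0,-0.8,0]
    - [0,0,-0.8,0]
    - [0,0,-0.8,0]
    - [0,0,0,0]

```text
time_s: 37.4
tool_pos: [0.6495, 0.0551, 0.187]
tool_rot: [-58.1, 86.1, -147.2]
force: [-1.1, -0.5, -0.2]
grip_width: 0.0868
```

```bash
python3 - <<'E'
from h import *
p=jaw()
E
```

```text
t 37.4 grasp [0.6402 0.0491 0.0238] jaw deg 0.82 down [-0.057 -0.037 -0.998] F [-1.1 -0.5 -0.2] w 0.0868
```

Request:
carry_out:
  moves:
    - [-0.1,0.3,0,0]
    - [0,0,0,0]

```text
time_s: 37.6
tool_pos: [0.6483, 0.0589, 0.1868]
tool_rot: [-58.7, 86.1, -147.8]
force: [-0.1, 0.1, -0.0]
grip_width: 0.0869
```

Request:
carry_out:
  moves:
    - [0,0,0,0]
    - [0,0,0,0]
    - [0,0,0,0]
    - [0,0,0,0]
    - [0,0,0,0]
    - [0,0,0,0]
    - [0,0,0,0]
    - [0,0,0,0]
    - [0,0,0,0]
  hand: 5.5
  force: 30

```text
time_s: 38.5
tool_pos: [0.6487, 0.0595, 0.188]
tool_rot: [-58.0, 86.2, -147.0]
force: [-0.9, 0.0, -0.3]
grip_width: 0.0591
```

```bash
python3 - <<'E'
from h import *
p=jaw()
E
```

```text
t 38.5 grasp [0.6397 0.0536 0.0248] jaw deg 0.9 down [-0.055 -0.036 -0.998] F [-0.9  0.  -0.3] w 0.0591
```

Request:
carry_out:
  moves:
    - [0,0,1.5,0]
    - [0,0,2.5,0]
    - [0,0,3,0]
    - [0,0,3,0]
    - [-2,-0.9,0.5,0.135]
    - [-2,-0.9,0.5,0.135]
    - [-2,-0.9,0.5,0.135]
    - [-2,-0.9,0.5,0.135]
    - [-2,-0.9,0,0.135]
    - [-2,-0.9,0,0.135]
    - [-2,-0.9,0,0.135]
    - [-2,-0.9,0,0.135]

```text
time_s: 39.7
tool_pos: [0.4837, -0.0105, 0.3224]
tool_rot: [-52.7, 86.1, -77.1]
force: [-0.4, 0.1, -0.6]
grip_width: 0.0596
```

```bash
python3 - <<'E'
from h import *
p=jaw()
E
```

```text
t 39.7 grasp [ 0.4862 -0.0215  0.1592] jaw deg 65.54 down [ 0.015 -0.067 -0.998] F [-0.4  0.1 -0.6] w 0.0596
```

Request:
carry_out:
  moves:
    - [-1,-0.2,-0.5,0.05]
    - [-1,-0.2,-0.5,0.05]
    - [-1,-0.2,-0.5,0]
    - [-0.9,-0.1,-0.5,0]
    - [0,0,-0.5,0]
    - [0,0,0,0]
    - [0,0,0,0]

```text
time_s: 40.4
tool_pos: [0.4408, -0.0172, 0.3006]
tool_rot: [-53.0, 85.4, -71.3]
force: [0.0, 1.0, -1.1]
grip_width: 0.0596
```

```bash
python3 - <<'E'
from h import *
p=jaw()
E
```

```text
t 40.4 grasp [ 0.445  -0.0295  0.1376] jaw deg 71.62 down [ 0.026 -0.075 -0.997] F [ 0.   1.  -1.1] w 0.0596
```

Request:
carry_out:
  moves:
    - [0.15,0.15,-0.5,0]
    - [0,0,-0.6,0]
    - [0,0,-0.6,0]
    - [0,0,-0.6,0]
    - [0,0,-0.4,0]
    - [0,0,0,0]

```text
time_s: 41.0
tool_pos: [0.4436, -0.0149, 0.271]
tool_rot: [-52.3, 85.6, -70.6]
force: [0.2, -0.3, -1.7]
grip_width: 0.0599
```

```bash
python3 - <<'E'
from h import *
p=jaw()
E
```

```text
t 41.0 grasp [ 0.4477 -0.0267  0.108 ] jaw deg 71.7 down [ 0.025 -0.072 -0.997] F [ 0.2 -0.3 -1.7] w 0.0599
```

Request:
carry_out:
  moves:
    - [-0.1,-0.12,0,0]
    - [0,0,-0.5,0]
    - [0,0,-0.6,0]
    - [0,0,-0.6,0]
    - [0,0,-0.5,0]
    - [0,0,0,0]

```text
time_s: 41.6
tool_pos: [0.4425, -0.0165, 0.2472]
tool_rot: [-52.2, 85.6, -70.5]
force: [-0.5, 0.4, -0.9]
grip_width: 0.0595
```

```bash
python3 - <<'E'
from h import *
p=jaw()
E
```

```text
t 41.6 grasp [ 0.4467 -0.0283  0.0842] jaw deg 71.67 down [ 0.026 -0.073 -0.997] F [-0.5  0.4 -0.9] w 0.0595
```

Request:
carry_out:
  moves:
    - [0,0,-0.3,0]
    - [0,0,-0.3,0]
    - [0,0,0,0]

```text
time_s: 41.9
tool_pos: [0.4425, -0.0164, 0.2406]
tool_rot: [-52.2, 85.6, -70.4]
force: [0.3, 0.5, -0.3]
grip_width: 0.0594
```

Request:
carry_out:
  moves:
    - [0,0,0,0]
    - [0,0,0,0]
    - [0,0,0,0]
    - [0,0,0,0]
    - [0,0,0,0]
    - [0,0,0,0]
  hand: 8.0

```text
time_s: 42.5
tool_pos: [0.4433, -0.0164, 0.2417]
tool_rot: [-50.7, 85.5, -69.0]
force: [-0.3, -1.2, -0.6]
grip_width: 0.08
```

```bash
python3 - <<'E'
from h import *
p=jaw();print(np.round(sensors.get_obs()['qpos'],1))
E
```

```text
t 42.5 grasp [ 0.4479 -0.0283  0.0787] jaw deg 71.67 down [ 0.028 -0.073 -0.997] F [-0.3 -1.2 -0.6] w 0.08
[ 50.3   5.2 -54.4 121.1  10.4  55.   61.9]
```

Request:
carry_out:
  moves:
    - [0,0,1.5,0]
    - [0,0,2.5,0]
    - [0,0,3,0]
    - [0,0,3,0]
    - [0.5,-2.5,0,0.127]
    - [0.5,-2.5,0,0.127]
    - [0.5,-2.5,0,0.127]
    - [0.5,-2.5,0,0.127]
    - [0.5,-2.5,0,0.127]
    - [0.5,-2.5,0,0.127]
    - [0,0,0,0]
  hand: 8.7

```text
time_s: 43.6
tool_pos: [0.4731, -0.1708, 0.347]
tool_rot: [-53.2, 85.2, -25.7]
force: [0.3, 0.0, 0.8]
grip_width: 0.0871
```

```bash
python3 - <<'E'
from h import *
p=jaw();print(np.round(sensors.get_obs()['qpos'],1));snap('wrist','w8')
q=px('w8',[.4156,-.2085,.012]);print(q);rect('w8',*q,0,.012)
E
```

```text
t 43.6 grasp [ 0.4855 -0.1767  0.1841] jaw deg 117.4 down [ 0.075 -0.036 -0.996] F [0.3 0.  0.8] w 0.0871
[ 58.9   3.  -43.1 108.8   3.2  64.3 132.2]
[295.36902678 103.58461993]
w8 rect c 416.3 -210.5 LxW 80.0 60.3 long deg 25.29
```

Request:
carry_out:
  moves:
    - [-1,-0.5,-0.5,-0.037]
    - [-1,-0.5,-1.5,0]
    - [-1,-0.5,-1.5,0]
    - [-1,-0.5,-1.5,0]
    - [-1,-0.5,-1.5,0]
    - [-1,-0.5,-1.5,0]
    - [-0.9,-0.3,-1.5,0]
    - [0,0,-1.5,0]
    - [0,0,-1,0]
    - [0,0,0,0]

```text
time_s: 44.65
tool_pos: [0.3946, -0.1941, 0.2204]
tool_rot: [-56.1, 85.5, -31.5]
force: [-1.0, 0.9, -0.7]
grip_width: 0.0871
```

```bash
python3 - <<'E'
from h import *
p=jaw();print(np.round(sensors.get_obs()['qpos'],1))
E
```

```text
t 44.65 grasp [ 0.4055 -0.2008  0.0574] jaw deg 114.48 down [ 0.067 -0.041 -0.997] F [-1.   0.9 -0.7] w 0.0871
[ 62.1   4.  -40.2 124.    4.4  48.5 133.8]
```

Request:
carry_out:
  moves:
    - [0.45,-0.4,0,0.014]
    - [0.4,-0.4,-0.5,0]
    - [0,0,-0.8,0]
    - [0,0,-0.8,0]
    - [0,0,-0.8,0]
    - [0,0,0,0]

```text
time_s: 45.25
tool_pos: [0.4053, -0.2026, 0.1907]
tool_rot: [-56.0, 85.3, -30.5]
force: [-0.5, 0.4, -0.2]
grip_width: 0.0871
```

```bash
python3 - <<'E'
from h import *
p=jaw()
E
```

```text
t 45.25 grasp [ 0.4168 -0.2094  0.0278] jaw deg 115.34 down [ 0.07  -0.042 -0.997] F [-0.5  0.4 -0.2] w 0.0871
```

Request:
carry_out:
  moves:
    - [-0.2,-0.05,-0.3,0]
    - [0,0,0,0]

```text
time_s: 45.45
tool_pos: [0.403, -0.2029, 0.187]
tool_rot: [-55.7, 85.4, -30.3]
force: [-0.1, 0.1, 0.5]
grip_width: 0.087
```

Request:
carry_out:
  moves:
    - [0,0,0,0]
    - [0,0,0,0]
    - [0,0,0,0]
    - [0,0,0,0]
    - [0,0,0,0]
    - [0,0,0,0]
    - [0,0,0,0]
    - [0,0,0,0]
    - [0,0,0,0]
  hand: 5.5
  force: 30

```text
time_s: 46.35
tool_pos: [0.4031, -0.2031, 0.1878]
tool_rot: [-56.2, 85.3, -30.8]
force: [-0.3, 0.3, -0.4]
grip_width: 0.0594
```

```bash
python3 - <<'E'
from h import *
p=jaw()
E
```

```text
t 46.35 grasp [ 0.4147 -0.2099  0.0248] jaw deg 115.34 down [ 0.071 -0.042 -0.997] F [-0.3  0.3 -0.4] w 0.0594
```

Request:
carry_out:
  moves:
    - [0,0,1.5,0]
    - [0,0,2.5,0]
    - [0,0,3.5,0]
    - [0,0,3.5,0]
    - [0.4,2,1,-0.1]
    - [0.4,2.2,0.5,-0.1]
    - [0.4,2.2,0,-0.1]
    - [0.4,2.2,0,-0.1]
    - [0.4,2.2,0,-0.1]
    - [0.4,2.2,0,-0.1]
    - [0.4,2.2,0,-0.1]
    - [0,0,0,0]

```text
time_s: 47.55
tool_pos: [0.4293, -0.0437, 0.317]
tool_rot: [-53.9, 85.3, -70.3]
force: [0.8, 0.2, -1.7]
grip_width: 0.0595
```

```bash
python3 - <<'E'
from h import *
p=jaw()
E
```

```text
t 47.55 grasp [ 0.4338 -0.0563  0.154 ] jaw deg 73.49 down [ 0.027 -0.077 -0.997] F [ 0.8  0.2 -1.7] w 0.0595
```

Request:
carry_out:
  moves:
    - [0.4,0.9,0,-0.02]
    - [0.5,0.9,-0.6,-0.017]
    - [0.4,0.9,-0.6,0]
    - [0,0,-0.6,0]
    - [0,0,-0.6,0]
    - [0,0,0,0]
    - [0,0,0,0]

```text
time_s: 48.25
tool_pos: [0.4413, -0.0194, 0.291]
tool_rot: [-56.1, 85.2, -74.6]
force: [-0.0, -0.4, -0.9]
grip_width: 0.0591
```

```bash
python3 - <<'E'
from h import *
p=jaw()
E
```

```text
t 48.25 grasp [ 0.445  -0.0326  0.1281] jaw deg 71.47 down [ 0.022 -0.081 -0.996] F [-0.  -0.4 -0.9] w 0.0591
```

Request:
carry_out:
  moves:
    - [0.12,0.22,0,0]
    - [0.12,0.22,0,0]
    - [0,0,-0.6,0]
    - [0,0,-0.6,0]
    - [0,0,-0.4,0]
    - [0,0,0,0]

```text
time_s: 48.85
tool_pos: [0.4439, -0.0156, 0.2741]
tool_rot: [-55.8, 85.1, -74.4]
force: [-0.1, -1.1, -0.6]
grip_width: 0.0595
```

```bash
python3 - <<'E'
from h import *
p=jaw()
E
```

```text
t 48.85 grasp [ 0.4476 -0.029   0.1111] jaw deg 71.39 down [ 0.023 -0.082 -0.996] F [-0.1 -1.1 -0.6] w 0.0595
```

Request:
carry_out:
  moves:
    - [0,0.1,-0.3,0]
    - [0,0,-0.5,0]
    - [0,0,-0.5,0]
    - [0,0,-0.5,0]
    - [0,0,-0.2,0]
    - [0,0,0,0]

```text
time_s: 49.45
tool_pos: [0.4438, -0.0146, 0.2519]
tool_rot: [-56.2, 85.2, -74.7]
force: [-0.2, -0.1, -0.6]
grip_width: 0.0592
```

```bash
python3 - <<'E'
from h import *
p=jaw()
E
```

```text
t 49.45 grasp [ 0.4474 -0.0279  0.089 ] jaw deg 71.39 down [ 0.022 -0.081 -0.996] F [-0.2 -0.1 -0.6] w 0.0592
```

Request:
carry_out:
  moves:
    - [0,0,0,0]
    - [0,0,0,0]
    - [0,0,0,0]
    - [0,0,0,0]
    - [0,0,0,0]
    - [0,0,0,0]
  hand: 8.0

```text
time_s: 50.05
tool_pos: [0.4446, -0.0146, 0.253]
tool_rot: [-54.7, 85.1, -73.2]
force: [-0.6, -0.1, 0.2]
grip_width: 0.0795
```

Request:
carry_out:
  moves:
    - [0,0,1,0]
    - [0,0,2,0]
    - [0,0,3,0]
    - [0,0,3,0]
    - [0.3,2.2,1,0.005]
    - [0.3,2.2,0,0.005]
    - [0.3,2.2,0,0.005]
    - [0.3,2.2,0,0.005]
    - [0.3,2.2,0,0.005]
    - [0.3,2.2,0,0]
    - [0.2,2,0,0]
    - [0,0,0,0]
  hand: 8.7

```text
time_s: 51.25
tool_pos: [0.464, 0.1451, 0.366]
tool_rot: [-49.7, 84.7, -66.8]
force: [0.9, 0.4, -0.1]
grip_width: 0.087
```

```bash
python3 - <<'E'
from h import *
p=jaw();print(np.round(sensors.get_obs()['qpos'],1));snap('wrist','w9',crop=(0,0,560,270),scale=1.42)
q=px('w9',[.4015,.1479,.012]);print(q);rect('w9',*q,0,.012)
E
```

```text
t 51.25 grasp [0.47   0.1313 0.2032] jaw deg 72.86 down [ 0.036 -0.084 -0.996] F [ 0.9  0.4 -0.1] w 0.087
[ 48.3   4.7 -72.4 107.2  10.3  71.7  45.7]
[288.72511882 108.57682468]
w9 rect c 401.6 148.1 LxW 79.8 60.2 long deg -17.1
```

View pics/w9.png

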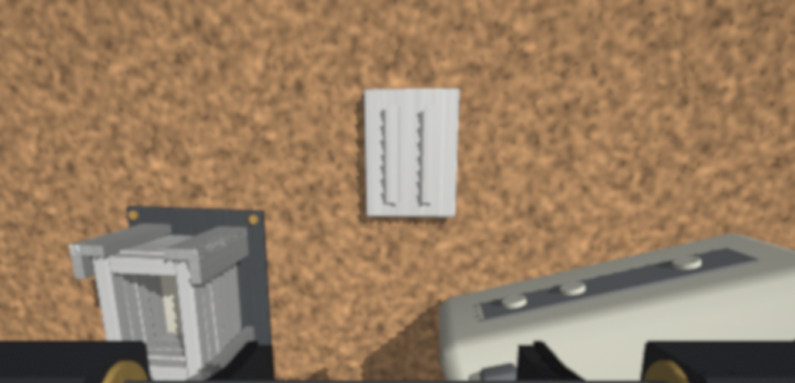

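The lid is ribs up at (411,152), and the frames stacked in the nest look square. I'll approach the lid in short steps, because joint 3 is nearing its limit.

Request:
carry_out:
  moves:
    - [-0.6,0.1,-1.2,0]
    - [-0.7,0.1,-1.5,0]
    - [-0.7,0.2,-1.5,0]
    - [-0.7,0.2,-1.5,0]
    - [-0.7,0.2,-1.5,0]
    - [0,0,0,0]

```text
time_s: 51.9
tool_pos: [0.4266, 0.1436, 0.2881]
tool_rot: [-53.4, 84.3, -71.2]
force: [-0.3, 0.2, -0.2]
grip_width: 0.0872
```

```bash
python3 - <<'E'
from h import *
p=jaw();print(np.round(sensors.get_obs()['qpos'],1))
E
```

```text
t 51.9 grasp [0.4318 0.1281 0.1255] jaw deg 72.12 down [ 0.032 -0.095 -0.995] F [-0.3  0.2 -0.2] w 0.0872
[ 47.2   4.7 -72.4 116.7  11.4  63.   41.7]
```

Request:
carry_out:
  moves:
    - [-0.7,0.5,-1,0.013]
    - [-0.7,0.5,-1,0]
    - [-0.7,0.6,-1.2,0]
    - [-0.7,0.6,-1.2,0]
    - [0,0,-1.2,0]
    - [0,0,-0.9,0]
    - [0,0,0,0]

```text
time_s: 52.6
tool_pos: [0.3959, 0.1654, 0.2195]
tool_rot: [-52.4, 84.0, -69.6]
force: [0.4, -0.5, 0.1]
grip_width: 0.0869
```

```bash
python3 - <<'E'
from h import *
p=jaw();print(np.round(sensors.get_obs()['qpos'],1))
E
```

```text
t 52.6 grasp [0.4018 0.1495 0.0569] jaw deg 72.69 down [ 0.036 -0.097 -0.995] F [ 0.4 -0.5  0.1] w 0.0869
[ 38.9  11.3 -70.6 122.9  20.   56.1  29.8]
```

Request:
carry_out:
  moves:
    - [-0.05,0.05,-0.8,0]
    - [0,0,-0.8,0]
    - [0,0,-0.8,0]
    - [0,0,-0.4,0]
    - [0,0,0,0]
    - [0,0,0,0]
  hand: 7.4

```text
time_s: 53.2
tool_pos: [0.3956, 0.1663, 0.1896]
tool_rot: [-51.7, 84.1, -68.8]
force: [0.3, -1.0, -0.8]
grip_width: 0.0741
```

```bash
python3 - <<'E'
from h import *
p=jaw()
E
```

```text
t 53.2 grasp [0.4017 0.1505 0.027 ] jaw deg 72.67 down [ 0.037 -0.097 -0.995] F [ 0.3 -1.  -0.8] w 0.0741
```

Request:
carry_out:
  moves:
    - [-0.05,-0.05,-0.35,0]
    - [0,0,0,0]

```text
time_s: 53.4
tool_pos: [0.3953, 0.1658, 0.1862]
tool_rot: [-51.2, 84.0, -68.4]
force: [-0.7, -0.1, -0.4]
grip_width: 0.0741
```

Request:
carry_out:
  moves:
    - [0,0,0,0]
    - [0,0,0,0]
    - [0,0,0,0]
    - [0,0,0,0]
    - [0,0,0,0]
    - [0,0,0,0]
    - [0,0,0,0]
  hand: 5.5
  force: 35

```text
time_s: 54.1
tool_pos: [0.3955, 0.1658, 0.1866]
tool_rot: [-50.7, 84.0, -67.9]
force: [0.4, -0.4, -1.1]
grip_width: 0.0593
```

```bash
python3 - <<'E'
from h import *
p=jaw()
E
```

```text
t 54.1 grasp [0.4019 0.15   0.0239] jaw deg 72.63 down [ 0.039 -0.097 -0.995] F [ 0.4 -0.4 -1.1] w 0.0593
```

Request:
carry_out:
  moves:
    - [0,0,1.5,0]
    - [0,0,2.5,0]
    - [0,0,3.5,0]
    - [0,0,3.5,0]
    - [0.5,-1.5,2,0]
    - [0.6,-2.2,0.5,0]
    - [0.6,-2.2,0,0]
    - [0.6,-2.2,0,0]
    - [0.6,-2.2,0,0]
    - [0.6,-2.2,0,0]
    - [0.6,-2.0,0,0]
    - [0,0,0,0]

```text
time_s: 55.3
tool_pos: [0.4341, 0.017, 0.3253]
tool_rot: [-54.0, 83.8, -70.8]
force: [0.2, 0.4, -2.3]
grip_width: 0.0591
```

```bash
python3 - <<'E'
from h import *
p=jaw();print(np.round(sensors.get_obs()['qpos'],1))
E
```

```text
t 55.3 grasp [4.399e-01 2.000e-04 1.628e-01] jaw deg 73.02 down [ 0.036 -0.103 -0.994] F [ 0.2  0.4 -2.3] w 0.0591
[ 55.1  -6.6 -59.2 117.    0.4  64.7  69.1]
```

Request:
carry_out:
  moves:
    - [0.3,-0.9,-0.6,-0.029]
    - [0.3,-0.9,-0.6,0]
    - [0.2,-0.9,-0.7,0]
    - [0,0,-0.8,0]
    - [0,0,-0.6,0]
    - [0,0,0,0]
    - [0,0,0,0]

```text
time_s: 56.0
tool_pos: [0.4418, -0.0086, 0.289]
tool_rot: [-54.9, 84.0, -73.1]
force: [0.5, 0.5, -1.4]
grip_width: 0.0595
```

```bash
python3 - <<'E'
from h import *
p=jaw()
E
```

```text
t 56.0 grasp [ 0.4467 -0.025   0.1264] jaw deg 71.61 down [ 0.03  -0.1   -0.995] F [ 0.5  0.5 -1.4] w 0.0595
```

Request:
carry_out:
  moves:
    - [0.1,-0.17,0,-0.004]
    - [0.07,-0.15,0,0]
    - [0,0,-0.5,0]
    - [0,0,-0.5,0]
    - [0,0,-0.4,0]
    - [0,0,0,0]

```text
time_s: 56.6
tool_pos: [0.4439, -0.0114, 0.2746]
tool_rot: [-54.2, 83.9, -72.6]
force: [0.6, 0.7, -1.5]
grip_width: 0.0594
```

```bash
python3 - <<'E'
from h import *
p=jaw()
E
```

```text
t 56.6 grasp [ 0.4491 -0.028   0.1121] jaw deg 71.42 down [ 0.032 -0.101 -0.994] F [ 0.6  0.7 -1.5] w 0.0594
```

Request:
carry_out:
  moves:
    - [-0.07,0,-0.3,0]
    - [0,0,-0.3,0]
    - [0,0,-0.3,0]
    - [0,0,0,0]

```text
time_s: 57.0
tool_pos: [0.4431, -0.0114, 0.2647]
tool_rot: [-54.3, 83.9, -72.8]
force: [-0.4, -0.3, -1.4]
grip_width: 0.0593
```

```bash
python3 - <<'E'
from h import *
p=jaw()
E
```

```text
t 57.0 grasp [ 0.4482 -0.0279  0.1021] jaw deg 71.42 down [ 0.031 -0.101 -0.994] F [-0.4 -0.3 -1.4] w 0.0593
```

Good; lower a touch, release, lift clear and look.

Request:
carry_out:
  moves:
    - [0,0,-0.2,0]
    - [0,0,0,0]

```text
time_s: 57.2
tool_pos: [0.4433, -0.0114, 0.2627]
tool_rot: [-54.1, 83.9, -72.5]
force: [-0.0, 0.5, -0.6]
grip_width: 0.0597
```

Request:
carry_out:
  moves:
    - [0,0,0,0]
    - [0,0,0,0]
    - [0,0,0,0]
    - [0,0,0,0]
    - [0,0,0,0]
    - [0,0,0,0]
  hand: 8.0

```text
time_s: 57.8
tool_pos: [0.444, -0.0114, 0.2636]
tool_rot: [-53.2, 83.8, -71.6]
force: [0.3, -0.6, 1.1]
grip_width: 0.0796
```

Request:
carry_out:
  moves:
    - [0,0,1,0]
    - [0,0,2,0]
    - [0,0,3,0]
    - [0,0,3,0]
    - [1,0,3,0]
    - [1.5,0,1,0]
    - [1.5,0,0,0]
    - [1.5,0,0,0]
    - [1.5,0,0,0]
    - [1,0,0,0]
    - [0,0,0,0]

```text
time_s: 58.9
tool_pos: [0.5256, -0.0095, 0.4073]
tool_rot: [-50.5, 83.5, -68.8]
force: [-0.5, -0.1, -0.3]
grip_width: 0.0799
```

```bash
python3 - <<'E'
from h import *
p=jaw();snap('wrist','w10',crop=(0,0,560,270),scale=1.42)
q=px('w10',[.4482,-.0297,.088]);print(q)
E
```

```text
t 58.9 grasp [ 0.5323 -0.0267  0.2449] jaw deg 71.48 down [ 0.041 -0.105 -0.994] F [-0.5 -0.1 -0.3] w 0.0799
[259.96281502  96.24051192]
```

View pics/w10.png

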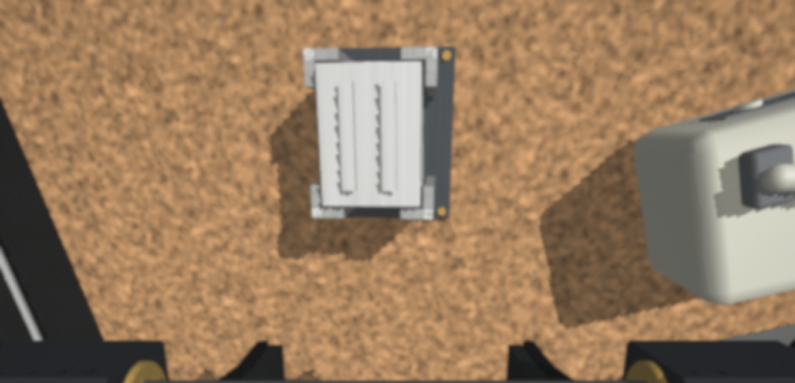

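The lid sits square between the four angles with its ribs up. The last look is at the hook, mat and bystanders.

```bash
python3 - <<'E'
from h import *
snap('top','t9',scale=1.4)
rect('w10',260,96,0,.088)
E
```

```text
w10 rect c 443.9 -31.3 LxW 87.5 66.7 long deg -17.5
```

View pics/t9.png

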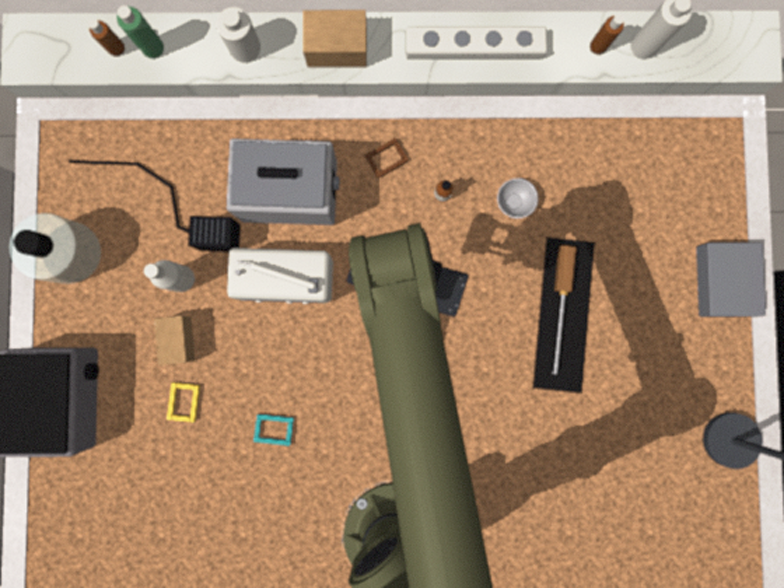

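The hook is on the mat (handle (566,270), tip (555,373)) and every bystander is where it started. Handing in.

```bash
python3 -c "
from h import *
jaw();print(env.sign_off())"
```

```text
t 59.0 grasp [ 0.5312 -0.0266  0.2447] jaw deg 71.47 down [ 0.04  -0.106 -0.994] F [ 0.7 -0.4  0.7] w 0.0797
the job is handed in; nothing more can be done
None
```

The job is done and handed in at 59 s of the 210 s allowed; sign-off gives no verdict. I pulled both gap frames out together in one stroke with the flask hook and laid the hook back on its mat. Then I stacked the base, all three frames and the lid (ribs up) in the nest.

**Last checks:**
- **Stack:** the last wrist picture shows the lid square between the four corner angles, and the forces stayed small during every placing.
- **Hook:** the last top picture shows handle and tip both on the mat.
- **Bystanders:** the same picture shows the bottles, box and dish where they started.

**What failed or disagreed:**
- **Lid fit:** the numeric check of the lid's final position failed. The fit merged the lid with the angle tops (87 x 67 mm instead of 80 x 60), so squareness was judged by eye.
- **Tool tilt:** the tool slowly leaned to about 6° over the run, so the later parts were let go slightly tilted and settled flat.
- **Camera offset:** the top and wrist cameras differed by about 4 mm in x, so I used the wrist camera for the grasps and the nest.

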